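Make up two service kits for the tray seeder

ROBOT

A 6-joint arm with a two-finger parallel gripper is mounted at the origin on the work surface. World frame = base frame: x ahead of the robot, y to its left, z up, the work surface at z = 0. Lengths are in m, angles in rad, forces in N, time in s.
With the tool pointing down it reaches from about 0.3 to 0.775 m from the base axis. Payload 14.6 kg.
Tool frame: the origin (TCP) lies at the very end of the fingers, on their centre line; the grasp point (between the pads) lies ctrl.grasp_offset behind it (ctrl.grasp_offset is the distance from the TCP to the grasp point, in m); z points along the fingers, y is the direction in which the jaws open and shut (so a half turn about z gives the same grasp; the last joint's range is limited). The gripper opens to 94 mm and grips with 3 to 60 N. Pads are 16 mm wide; open, the fingers measure 119 mm over their backs; the gripper's body (75 mm by 177 mm) begins 78 mm behind the grasp point.
Start: joints at [1.071, 0.3, 1.521, -0, 1.321, -0.067], TCP at [0.231, 0.499, 0.205] pointing down, gripper open.
Joint ranges: [-3.03, 3.03], [-0.79, 2.21], [0.23, 2.52], [-1.04, 4.18], [0, 3.07], [-2.55, 2.55]. Speed limits (rad/s): [2.22, 2.22, 2.57, 3.14, 3.14, 3.14].

INTERFACE

Orientations are given as [roll, pitch, yaw] about the fixed x, y, z axes, in that order (R = Rz(yaw) Ry(pitch) Rx(roll)).
In Python, from station import ctrl gives the robot as it stands. The module is installed in compiled form; this text tells all that it offers.
- The arm moves only by the tool carry_out, never from a script. Its argument "deltas" is a list of rows, each an object of numbers: "x", "y", "z": the shift along the tool's x, y, z in units of 0.02 m (1.0 is 0.02 m); "wx", "wy", "wz": the turn, a rotation vector about the tool's x, y, z in units of 0.08 rad (1.0 is 0.08 rad); "jaw": the opening in per cent of the stroke, from 0 (shut) to 100 (fully open). A call has 1 to 12 rows; each row shifts and turns the commanded pose from where the row before left it, along the tool's axes as they then stand; what a row does not reach is not made up. A row lasts 1/12 s, in which the tool goes at most 41.7 mm and 7.16 degrees, less where a joint would pass 70% of its speed; a pose out of reach is approached as far as the arm can. A call with a number of a shift or a turn outside -1 to 1 is refused whole. A call with a gripper value outside its range is refused whole. The fingers move at their own pace and stop on an object; "squeeze" is the grip in N (left out, the last holds). Time passes only in rows, so rows that do not move let the fingers close. It gives the time, the measured TCP pose, the force and the opening at its end, in the units of the state.
- ctrl.get_obs(): the state, without advancing time (a new reading comes with each control period).
- ctrl.camera(name): name is "side" or "top" or "wrist"; returns the picture (420x560x3 uint8, blue, green, red); there is no depth.
- ctrl.camera_params(name): a dict with "mtx" (3x3 intrinsics, pixels), "dist" ([k1, k2, p1, p2, k3] as OpenCV has them; the pictures are not rectified), "origin" and "attitude" of the camera in the world. Camera axes: x right, y down, z forward; pixel columns grow to the right and rows downward; lengths in m; the calibration is good to about 2 mm. A picture is of the moment at which its call begins: read the wrist's pose just before it. camera_params takes no time and is no camera call; for the wrist camera it gives the pose at the moment of the call.
- ctrl.hand_in(): hands the job in, once; it reports no verdict.
Trained networks look in the newest picture that a camera, given by its name, has taken for a name from the list of things; names that differ only in an ending like _2 or _b are one class to them, and where a whole thing is asked for, a point or a joint stands for the part that bears it (a point fixed in the world has none). Each returns a list of dicts, best first, with "conf" (0 to 1); they miss things now and then, are a little off and sometimes report something else, mostly with a low value. They report only what shows in the picture. A call takes as long as a camera call.
- ctrl.boxes_of(camera, label): "rect" ([left, top, right, bottom] in pixels, round what is visible of it).
- ctrl.mark_of(camera, label): "position" ([row, column] in pixels: a listed point, or the origin of a listed thing).
The state is a dict: "time_s": time; "qpos": joint angles; "joint_vel": joint speeds; "tau": joint torques, N m; "ee_pos": TCP position; "eef_rot": TCP orientation; "force": force on the tool from outside, world axes, zero at the start; "moment": the same for the moment, N m; "grip_width": finger opening in m.
Only numpy, scipy, OpenCV 4.12 (cv2) and the standard library are available. Lean on these libraries where they do the work, as an engineer would, in place of code of your own. Each camera call takes 0.05 s, during which the arm holds its last target.

TASK

Make up the two service kits for the tray seeder. Into the two-bay tray: the nozzle bar (the bar with the brass nozzles) lengthwise in the long bay, nozzles up, and the large collar in the square bay; into the three-bay tray: the roller upright in the middle bay, and the star knob and the small collar flat in the end bays, one in each, either way round. Set each thing down flat on the tray's floor in the middle of its bay, and leave the plain bar and the hexagon nut lying where they are.

Things in the scene. Friction and masses are not known exactly. Their poses are not given: they have to be found in the camera images.
- tray_three: Kit tray with low black plastic rims and dividers and a grey floor, fixed to the bench, 92 x 260 mm outside (its long side lies along its y axis), origin at the centre of its underside. Its floor is 3 mm and the tops of its rims and dividers are 8 mm above the bench; rims and dividers are 8 mm thick. All bays lie on the tray's centre line (x = 0). Three square bays, each 76 x 76 mm inside: the middle one centred at y = 0, the two end bays centred at y = +84 mm and y = -84 mm.
- tray_two: Kit tray with low black plastic rims and dividers and a grey floor, fixed to the bench, 92 x 260 mm outside (its long side lies along its y axis), origin at the centre of its underside. Its floor is 3 mm and the tops of its rims and dividers are 8 mm above the bench; rims and dividers are 8 mm thick. All bays lie on the tray's centre line (x = 0). Two bays: a long bay, 76 mm (x) by 160 mm (y) inside, centred at y = -42 mm, and a square bay, 76 x 76 mm, centred at y = +84 mm.
- nozzle_bar_mid (a point): Nozzle bar: a square aluminium bar, 120 mm long (along its x axis), 22 mm wide and 22 mm high, lying flat, with a row of five small brass nozzles standing 14 mm above its top face (36 mm high in all). The point is the middle of the square bar, 11 mm above its underside. About 0.15 kg.
- large_collar_mid (a point): Large shaft collar: a thick steel ring lying flat, outside diameter 56 mm, bore 34 mm, 26 mm high. The point is on its axis, half-way up (13 mm). About 0.28 kg.
- small_collar_mid (a point): Small shaft collar: a thick steel ring lying flat, outside diameter 36 mm, bore 20 mm, 26 mm high. The point is on its axis, half-way up (13 mm). About 0.11 kg.
- roller_mid (a point): Feed roller standing on end: a black rubber cylinder, diameter 38 mm, 44 mm high, with a steel axle stub of diameter 12 mm and 6 mm high on top (50 mm in all). The point is on its axis, 25 mm above its underside. About 0.12 kg.
- star_knob_mid (a point): Star knob: a black plastic six-lobed head, 48 mm across the lobes and 16 mm high, on a steel hub of diameter 30 mm and 12 mm high on which it stands (28 mm in all). The point is on its axis, half-way up (14 mm), that is 2 mm above the underside of the head. About 0.08 kg.
- plain_bar_mid (a point): Plain bar, not needed: a square aluminium bar like the nozzle bar (120 mm along its x axis, 22 mm wide, 22 mm high) but without nozzles. The point is its middle, 11 mm above its underside.
- hex_nut_mid (a point): Hexagon nut, not needed: a big steel hexagon, 46 mm across flats, 24 mm high, lying flat. The point is on its axis, half-way up (12 mm).

How it is judged:
By the outcome, as a careful person would: the job done as asked, in the order asked, and still so for the second after the job is handed in, with the robot touching nothing.
It also fails if it takes over 118 s, if anything falls off the work surface, if the arm or the gripper's body presses on something with over 40 N, if the wrist force passes 120 N, or if a joint passes its speed limit or range.

## Working session

There is one attempt and no reset: what is moved stays moved. The work goes in short steps, Python scripts to look and compute and a tool call to move; the robot and the scene stay as the last step left them, time stands still between calls to the robot, and variables do not carry over. Pictures are saved under pics/ and viewed, and the job is handed in when it is done.

Besides the shell and the picture viewer there is one more tool, called after "Request:" as name(argument=value, ...) on one line, values as JSON. carry_out: Moves the arm, as the interface text tells. Its arguments: {"type":"object","properties":{"deltas":{"type":"array"},"squeeze":{"type":"number"}},"required":["deltas"]}

```bash
mkdir -p pics; ls
python3 - <<'E'
from station import ctrl
import cv2, numpy as np
o=ctrl.get_obs(); print(o); print(ctrl.grasp_offset)
for c in ["top","side"]:
    cv2.imwrite(f"pics/{c}0.png",ctrl.camera(c)); print(c,ctrl.camera_params(c))
    for n in ["tray_three","tray_two","nozzle_bar_mid","large_collar_mid","small_collar_mid","roller_mid","star_knob_mid","plain_bar_mid","hex_nut_mid"]:
        print(n,[(np.round(m["position"],1).tolist(),round(m["conf"],2)) for m in ctrl.mark_of(c,n)][:3])
print(ctrl.get_obs()["time_s"])
E
```

```text
pics
{'time_s': 0.0, 'qpos': array([ 1.07139818e+00,  3.00482280e-01,  1.52157092e+00,  1.94971407e-05,
        1.32070669e+00, -6.65729639e-02]), 'joint_vel': array([ 0.00192298, -0.00124988,  0.0007061 ,  0.00010686,  0.00060599,
       -0.00057605]), 'tau': array([-3.03390516e-03, -5.31799901e+01, -3.52734876e+01,  7.07216584e-02,
        2.44917726e-02, -1.08624711e-04]), 'ee_pos': array([0.23054988, 0.49905933, 0.2048845 ]), 'eef_rot': array([-3.14042926e+00, -9.64921376e-05,  2.70876257e+00]), 'force': array([-0.05390926, -0.48689467, -0.56205958]), 'moment': array([-0.06158094,  0.06523293,  0.04370929]), 'grip_width': 0.09369996950688438}
0.0188
top {'mtx': array([[476.38505587,   0.        , 275.5092093 ],
       [  0.        , 476.38505587, 213.09212489],
       [  0.        ,   0.        ,   1.        ]]), 'dist': array([0.00428967, 0.        , 0.        , 0.        , 0.        ]), 'origin': array([ 3.49839617e-01, -4.65238382e-04,  1.10367511e+00]), 'attitude': array([-2.97522045, -0.00508034, -1.58424785])}
tray_three [([167.8, 346.2], 0.73)]
tray_two [([174.8, 199.3], 0
[... 386 characters left out ...]
076478 ],
       [  0.        ,   0.        ,   1.        ]]), 'dist': array([0.01735158, 0.        , 0.        , 0.        , 0.        ]), 'origin': array([ 0.22700326, -0.68023714,  0.74933985]), 'attitude': array([-2.30289476,  0.02248889, -0.42587287])}
tray_three [([264.5, 359.5], 0.76)]
tray_two [([186.1, 295.9], 0.72), ([271.5, 275.2], 0.25)]
nozzle_bar_mid [([206.8, 243.3], 0.57)]
large_collar_mid [([307.7, 310.0], 0.7), ([265.0, 355.7], 0.67)]
small_collar_mid [([264.2, 355.1], 0.6), ([181.0, 228.9], 0.55), ([270.8, 273.4], 0.18)]
roller_mid [([231.5, 266.5], 0.69)]
star_knob_mid [([357.4, 338.4], 0.89)]
plain_bar_mid [([157.4, 237.5], 0.71)]
hex_nut_mid [([271.9, 274.0], 0.56)]
1.0
```

Run:
```python
import cv2
im=cv2.imread('pics/top0.png'); 
cv2.imwrite('pics/top0z.png',cv2.resize(im[120:320,60:500],(800,364),interpolation=cv2.INTER_CUBIC))
```

```text
(no output)
```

View pics/top0.png

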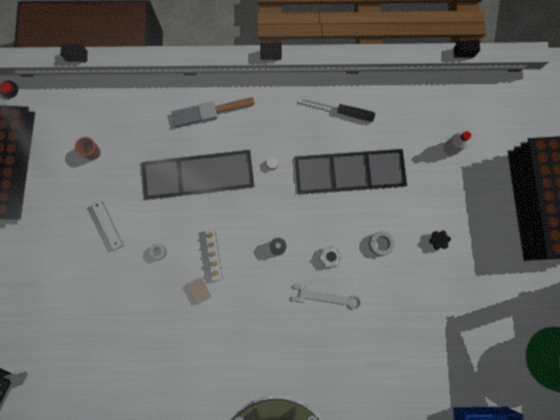

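View pics/side0.png

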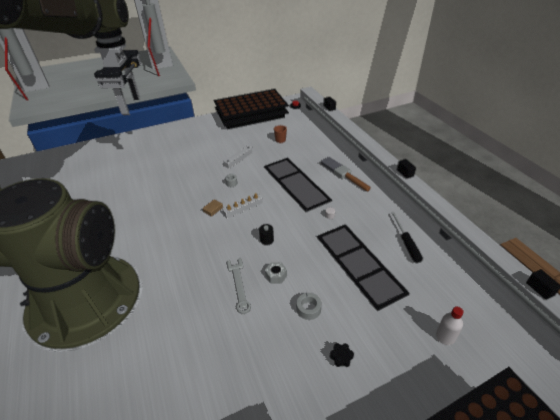

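View pics/top0z.png

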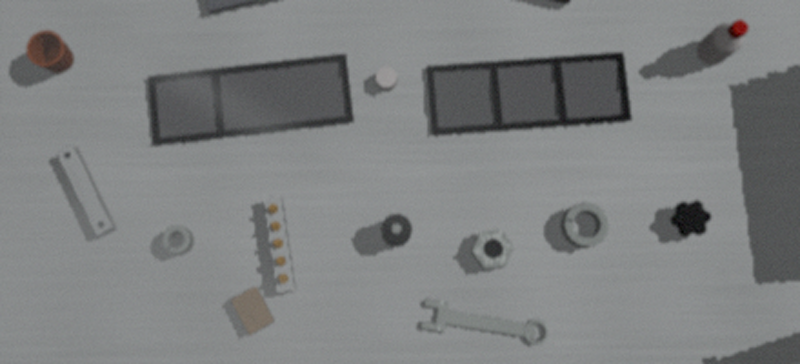

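```bash
cat > h.py <<'E'
from station import ctrl
import cv2, numpy as np
from scipy.spatial.transform import Rotation as R
def ray(cam,rc,p=None):
    p=p or ctrl.camera_params(cam)
    u=cv2.undistortPoints(np.array([[[rc[1],rc[0]]]],float),p["mtx"],p["dist"])[0,0]
    return np.array(p["origin"]),R.from_euler("xyz",p["attitude"]).apply([u[0],u[1],1])
def atz(cam,rc,z,p=None):
    o,d=ray(cam,rc,p); return o+d*(z-o[2])/d[2]
def proj(cam,P,p=None):
    p=p or ctrl.camera_params(cam)
    Rm=R.from_euler("xyz",p["attitude"]).as_matrix().T
    q=cv2.projectPoints(np.array(P,float).reshape(-1,3),cv2.Rodrigues(Rm)[0],-Rm@p["origin"],p["mtx"],p["dist"])[0]
    return q.reshape(-1,2)[:,::-1]   # row,col
E
python3 - <<'E'
from h import *
T={"tray_three":(167.8,346.2,0),"tray_two":(174.8,199.3,0),"nozzle":(253.1,213.2,.011),"large":(243.1,380,.013),"small":(253.4,157.4,.013),"roller":(246.2,278.5,.025),"star":(240.9,438.6,.014),"plain":(221.9,106.1,.011),"hex":(262.4,332.4,.012)}
S={"tray_three":(264.5,359.5,0),"tray_two":(186.1,295.9,0),"nozzle":(206.8,243.3,.011),"large":(307.7,310,.013),"small":(181,228.9,.013),"roller":(231.5,266.5,.025),"star":(357.4,338.4,.014),"plain":(157.4,237.5,.011),"hex":(271.9,274,.012)}
for k in T: print(k,atz("top",T[k][:2],T[k][2]).round(4),atz("side",S[k][:2],S[k][2]).round(4))
# trays
im=cv2.imread("pics/top0.png"); g=cv2.cvtColor(im,cv2.COLOR_BGR2GRAY)
for n,(r,c) in {"three":(170,349),"two":(174,197)}.items():
    m=np.zeros_like(g); m[r-38:r+38,c-64:c+64]=(g[r-38:r+38,c-64:c+64]<95)*255
    cs=max(cv2.findContours(m,cv2.RETR_EXTERNAL,cv2.CHAIN_APPROX_NONE)[0],key=cv2.contourArea)
    W=np.array([atz("top",(q[0][1],q[0][0]),.008)[:2] for q in cs])
    rc=cv2.minAreaRect(W.astype(np.float32)*1000); print(n,rc, cv2.contourArea(cs), np.median(g[r-5:r+5,c-5:c+5]))
E
```

```text
tray_three [ 0.6427 -0.1789  0.    ] [ 0.6339 -0.1896  0.    ]
tray_two [0.6297 0.1715 0.    ] [0.6257 0.1616 0.    ]
nozzle [0.4421 0.1356 0.011 ] [0.4413 0.1298 0.011 ]
large [ 0.4599 -0.2478  0.013 ] [ 0.4611 -0.2556  0.013 ]
small [0.4429 0.2627 0.013 ] [0.441 0.262 0.013]
roller [ 0.4546 -0.0141  0.025 ] [ 0.4596 -0.0054  0.025 ]
star [ 0.4632 -0.3826  0.014 ] [ 0.4597 -0.3819  0.014 ]
plain [0.5175 0.3836 0.011 ] [0.5086 0.3761 0.011 ]
hex [ 0.4172 -0.1369  0.012 ] [ 0.4283 -0.1283  0.012 ]
three ((632.15234375, -184.75167846679688), (93.54510498046875, 265.0607604980469), 3.6313681602478027) 4084.5 83.0
two ((628.8710327148438, 176.06040954589844), (93.21847534179688, 261.59906005859375), 6.216336727142334) 4062.5 91.0
```

Run:
```python
from h import *
p=ctrl.camera_params("wrist"); o=ctrl.get_obs()
Rt=R.from_euler("xyz",o["eef_rot"])
print(p["mtx"],Rt.inv().apply(p["origin"]-o["ee_pos"]), (Rt.inv()*R.from_euler("xyz",p["attitude"])).as_matrix().round(2))
im=cv2.imread("pics/top0.png")
# nozzle bar axis: bar base ends in top image
for rc in [(228,213),(228,218),(280,216),(280,222)]: print(atz("top",rc,.022))
z=im[210:300,180:250]; cv2.imwrite("pics/nb.png",cv2.resize(z,None,fx=6,fy=6,interpolation=cv2.INTER_CUBIC))
```

```text
[[336.55963329   0.         289.54561443]
 [  0.         336.55963329 206.11592385]
 [  0.           0.           1.        ]] [ 0.08383551  0.00092587 -0.18032394] [[ 0.   -0.96 -0.28]
 [ 1.   -0.    0.  ]
 [-0.   -0.28  0.96]]
[0.49860002 0.13511477 0.022     ]
[0.49845371 0.12368082 0.022     ]
[0.3806015  0.12739269 0.022     ]
[0.38042016 0.11391717 0.022     ]
```

View pics/nb.png

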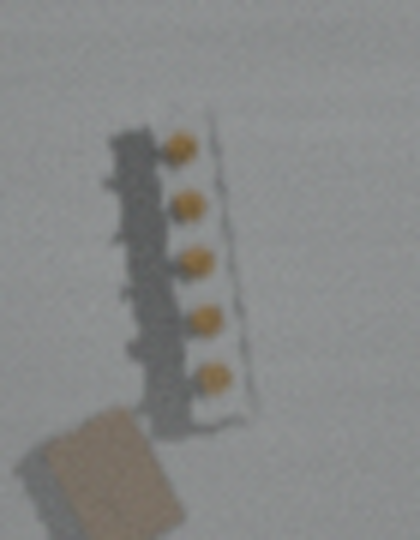

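```bash
cat >> h.py <<'E'
def go(x,y,yaw,z):
    o=ctrl.get_obs(); e=o["ee_pos"]; yw=o["eef_rot"][2]
    dx,dy,dz=x-e[0],y-e[1],z-e[2]
    dyaw=(yaw-yw+np.pi)%(2*np.pi)-np.pi
    # shift in current tool axes (no turn first)
    print("t",round(o["time_s"],2),"at",e.round(4),"yaw",round(yw,3),"rp",o["eef_rot"][:2].round(4),"grip",round(o["grip_width"],4))
    c,s=np.cos(yw),np.sin(yw); print(" units now x,y,z:",np.round(np.array([dx*c+dy*s,dx*s-dy*c,-dz])/.02,2),"wz",round(-dyaw/.08,2))
    c,s=np.cos(yaw),np.sin(yaw); print(" units if turned first:",np.round(np.array([dx*c+dy*s,dx*s-dy*c,-dz])/.02,2))
    az=np.arctan2(y,x); print(" q6 at goal",round((az+np.pi/2-yaw+np.pi)%(2*np.pi)-np.pi,2))
E
python3 - <<'E'
from h import *
a=atz("top",(234.7,210),.036);b=atz("top",(273,215.8),.036); m=(a+b)/2
th=np.arctan2(a[1]-b[1],a[0]-b[0]); print(a,b,m,np.linalg.norm(a-b),th)
go(m[0],m[1],np.pi+th,0.15)
E
```

```text
[0.48152757 0.13998842 0.036     ] [0.39563142 0.12629577 0.036     ] [0.4385795  0.13314209 0.036     ] 0.08698066876649116 0.1580792626230358
t 1.0 at [0.2306 0.4993 0.2054] yaw 2.709 rp [-3.1415 -0.    ] grip 0.094
 units now x,y,z: [-17.12 -12.26   2.77] wz -7.39
 units if turned first: [ -7.39 -19.71   2.77]
 q6 at goal -1.43
```

Request:
carry_out(deltas=[{"wz": -0.92,"z": 0.1},{"wz": -0.92,"z": 0.1},{"wz": -0.92,"z": 0.1},{"wz": -0.92,"z": 0.1},{"wz": -0.92,"z": 0.1},{"wz": -0.92,"z": 0.1},{"wz": -0.92,"z": 0.1},{"wz": -0.95,"z": 0.1},{"x": -0.37,"y": -0.985,"z": 0.1},{"x": -0.37,"y": -0.985,"z": 0.1},{"x": -0.37,"y": -0.985,"z": 0.1},{"x": -0.37,"y": -0.985,"z": 0.1}])

```text
invalid input
```

Request:
carry_out(deltas=[{"x": -0.37,"y": -0.985,"z": 0.1},{"x": -0.37,"y": -0.985,"z": 0.1},{"x": -0.37,"y": -0.985,"z": 0.1},{"x": -0.37,"y": -0.985,"z": 0.1},{"x": -0.37,"y": -0.985,"z": 0.1},{"x": -0.37,"y": -0.985,"z": 0.1},{"x": -0.37,"y": -0.985,"z": 0.1},{"x": -0.37,"y": -0.985,"z": 0.1},{"x": -0.37,"y": -0.985,"z": 0.1},{"x": -0.37,"y": -0.985,"z": 0.1},{"x": -0.37,"y": -0.985,"z": 0.1},{"x": -0.37,"y": -0.985,"z": 0.1}])

```text
invalid input
```

Request:
carry_out(deltas=[{"x": -0.37,"y": -0.985,"z": 0.1},{"x": -0.37,"y": -0.985,"z": 0.1},{"x": -0.37,"y": -0.985,"z": 0.1},{"x": -0.37,"y": -0.985,"z": 0.1},{},{}])

```text
invalid input
```

Run:
```python
from h import *
go(.4386,.1331,np.pi+.158,.15)
p=ctrl.camera_params("wrist"); cv2.imwrite("pics/w1.png",ctrl.camera("wrist"))
np.save("w1.npy",p,allow_pickle=True)
m=ctrl.mark_of("wrist","nozzle_bar_mid"); print(m)
for q in m: print(atz("wrist",q["position"],.011,p))
```

```text
t 1.0 at [0.2306 0.4993 0.2054] yaw 2.709 rp [-3.1415 -0.    ] grip 0.094
 units now x,y,z: [-17.12 -12.26   2.77] wz -7.38
 units if turned first: [ -7.39 -19.72   2.77]
 q6 at goal -1.43
[{'position': [409.4, 126.7], 'conf': 0.54}]
[0.43839276 0.14084074 0.011     ]
```

View pics/w1.png

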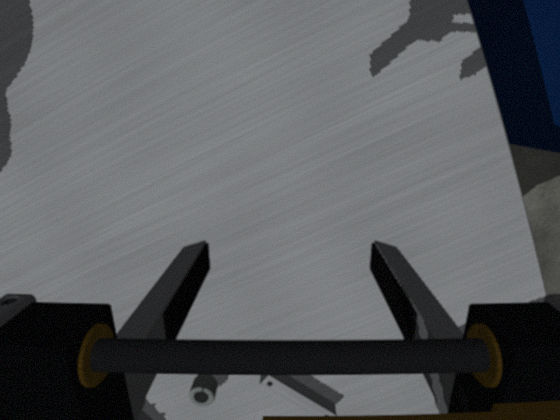

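Request:
carry_out(deltas=[{"x": 0,"y": 0,"z": 0.1,"wx": 0,"wy": 0,"wz": -0.92,"jaw": 100}])

```text
time_s: 1.18
ee_pos: [0.2307, 0.4994, 0.2038]
eef_rot: [3.141, 0.0, 2.781]
force: [-0.0, -0.7, 0.5]
grip_width: 0.094
```

```bash
cat >> h.py <<'E'
def plan(x,y,z,yaw,N=None):
    o=ctrl.get_obs(); e=o["ee_pos"]; yw=o["eef_rot"][2]
    D=np.array([x-e[0],y-e[1]]); dz=z-e[2]; dyaw=(yaw-yw+np.pi)%(2*np.pi)-np.pi
    for n in ([N] if N else range(1,80)):
        M=np.zeros((2,2))
        for k in range(n):
            t=yw+dyaw*k/n; M+=np.array([[np.cos(t),np.sin(t)],[np.sin(t),-np.cos(t)]])
        ab=np.linalg.solve(M,D)/.02; w=-dyaw/.08/n; zz=-dz/.02/n
        if max(abs(ab).max(),abs(w),abs(zz))<=1: break
    print("t",round(o["time_s"],2),"at",e.round(4),"yaw",round(yw,3),"grip",round(o["grip_width"],4),"F",o["force"].round(1))
    az=np.arctan2(y,x)
    print(f" -> N={n} x {ab[0]:.3f} y {ab[1]:.3f} z {zz:.3f} wz {w:.3f}  q6 {((az+np.pi/2-yaw+np.pi)%(2*np.pi)-np.pi):.2f}")
E
python3 - <<'E'
from h import *
plan(.4386,.1331,.15,np.pi+.158)
E
```

```text
t 1.18 at [0.2307 0.4994 0.2038] yaw 2.781 grip 0.094 F [-0.  -0.7  0.5]
 -> N=18 x -0.699 y -0.955 z 0.149 wz -0.360  q6 -1.43
```

Request:
carry_out(deltas=[{"x": -0.7,"y": -0.955,"z": 0.15,"wx": 0,"wy": 0,"wz": -0.36,"jaw": 100},{"x": -0.7,"y": -0.955,"z": 0.15,"wx": 0,"wy": 0,"wz": -0.36,"jaw": 100},{"x": -0.7,"y": -0.955,"z": 0.15,"wx": 0,"wy": 0,"wz": -0.36,"jaw": 100},{"x": -0.7,"y": -0.955,"z": 0.15,"wx": 0,"wy": 0,"wz": -0.36,"jaw": 100},{"x": -0.7,"y": -0.955,"z": 0.15,"wx": 0,"wy": 0,"wz": -0.36,"jaw": 100},{"x": -0.7,"y": -0.955,"z": 0.15,"wx": 0,"wy": 0,"wz": -0.36,"jaw": 100},{"x": -0.7,"y": -0.955,"z": 0.15,"wx": 0,"wy": 0,"wz": -0.36,"jaw": 100},{"x": -0.7,"y": -0.955,"z": 0.15,"wx": 0,"wy": 0,"wz": -0.36,"jaw": 100},{"x": -0.7,"y": -0.955,"z": 0.15,"wx": 0,"wy": 0,"wz": -0.36,"jaw": 100},{"x": -0.7,"y": -0.955,"z": 0.15,"wx": 0,"wy": 0,"wz": -0.36,"jaw": 100}])

```text
time_s: 2.02
ee_pos: [0.3236, 0.2811, 0.1735]
eef_rot: [3.141, 0.0, 3.072]
force: [0.3, 0.1, 0.5]
grip_width: 0.094
```

Request:
carry_out(deltas=[{"x": -0.7,"y": -0.955,"z": 0.15,"wx": 0,"wy": 0,"wz": -0.36,"jaw": 100},{"x": -0.7,"y": -0.955,"z": 0.15,"wx": 0,"wy": 0,"wz": -0.36,"jaw": 100},{"x": -0.7,"y": -0.955,"z": 0.15,"wx": 0,"wy": 0,"wz": -0.36,"jaw": 100},{"x": -0.7,"y": -0.955,"z": 0.15,"wx": 0,"wy": 0,"wz": -0.36,"jaw": 100},{"x": -0.7,"y": -0.955,"z": 0.15,"wx": 0,"wy": 0,"wz": -0.36,"jaw": 100},{"x": -0.7,"y": -0.955,"z": 0.15,"wx": 0,"wy": 0,"wz": -0.36,"jaw": 100},{"x": -0.7,"y": -0.955,"z": 0.15,"wx": 0,"wy": 0,"wz": -0.36,"jaw": 100},{"x": -0.7,"y": -0.955,"z": 0.15,"wx": 0,"wy": 0,"wz": -0.36,"jaw": 100},{"x": 0,"y": 0,"z": 0,"wx": 0,"wy": 0,"wz": 0,"jaw": 100},{"x": 0,"y": 0,"z": 0,"wx": 0,"wy": 0,"wz": 0,"jaw": 100}])

```text
time_s: 2.85
ee_pos: [0.4396, 0.1325, 0.1492]
eef_rot: [3.142, -0.001, -2.985]
force: [0.1, 0.2, 0.3]
grip_width: 0.0943
```

Run:
```python
from h import *
plan(.4386,.1331,.15,np.pi+.158)
p=ctrl.camera_params("wrist"); cv2.imwrite("pics/w2.png",ctrl.camera("wrist"))
np.save("w2.npy",p,allow_pickle=True)
m=ctrl.mark_of("wrist","nozzle_bar_mid"); print(m)
for q in m: print(atz("wrist",q["position"],.011,p))
```

```text
t 2.85 at [0.4396 0.1325 0.1492] yaw -2.985 grip 0.0943 F [0.1 0.2 0.3]
 -> N=1 x 0.045 y 0.035 z -0.039 wz -0.011  q6 -1.43
[{'position': [197.8, 292.8], 'conf': 0.86}]
[0.44134007 0.13778758 0.011     ]
```

View pics/w2.png

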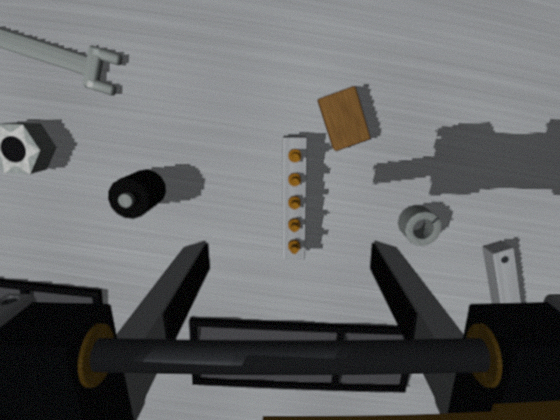

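Run:
```python
from h import *
p=np.load("w2.npy",allow_pickle=True).item()
print(atz("wrist",(202,294.6),.036,p))
A=[atz("wrist",rc,.022,p) for rc in [(137,282),(137,305.5),(258,282),(258,304)]]
print(np.array(A),np.mean(A,0), np.linalg.norm(A[0]-A[2]),np.linalg.norm(A[0]-A[1]))
print(atz("wrist",(258,293),0.022,p),)
for z,d in [(.06,0)]: plan(.441,.137,.06,-2.985)
```

```text
[0.43838339 0.13868464 0.036     ]
[[0.38400166 0.11855968 0.022     ]
 [0.38068169 0.13945779 0.022     ]
 [0.50162037 0.13647034 0.022     ]
 [0.49819325 0.15819855 0.022     ]] [0.44112424 0.13817159 0.022     ] 0.11897458798521217 0.02116017751410333
[0.49990383 0.14733267 0.022     ]
t 2.95 at [0.439  0.1335 0.1495] yaw -2.983 grip 0.094 F [-0.8  0.5  0. ]
 -> N=5 x -0.025 y 0.032 z 0.895 wz 0.006  q6 -1.43
```

Request:
carry_out(deltas=[{"x": -0.13,"y": 0.2,"z": 0.9,"wx": 0,"wy": 0,"wz": 0,"jaw": 60},{"x": 0,"y": 0,"z": 0.9,"wx": 0,"wy": 0,"wz": 0,"jaw": 60},{"x": 0,"y": 0,"z": 0.9,"wx": 0,"wy": 0,"wz": 0,"jaw": 60},{"x": 0,"y": 0,"z": 0.9,"wx": 0,"wy": 0,"wz": 0,"jaw": 60},{"x": 0,"y": 0,"z": 0.9,"wx": 0,"wy": 0,"wz": 0,"jaw": 60},{"x": 0,"y": 0,"z": 0.9,"wx": 0,"wy": 0,"wz": 0,"jaw": 60},{"x": 0,"y": 0,"z": 0.9,"wx": 0,"wy": 0,"wz": 0,"jaw": 60},{"x": 0,"y": 0,"z": 0.8,"wx": 0,"wy": 0,"wz": 0,"jaw": 60},{"x": 0,"y": 0,"z": 0,"wx": 0,"wy": 0,"wz": 0,"jaw": 60}], squeeze=30)

```text
time_s: 3.7
ee_pos: [0.4394, 0.1379, 0.0053]
eef_rot: [-3.141, -0.004, -2.982]
force: [-1.0, -0.2, -0.4]
grip_width: 0.0565
```

Request:
carry_out(deltas=[{"x": 0,"y": 0,"z": 0,"wx": 0,"wy": 0,"wz": 0,"jaw": 0},{"x": 0,"y": 0,"z": 0,"wx": 0,"wy": 0,"wz": 0,"jaw": 0},{"x": 0,"y": 0,"z": 0,"wx": 0,"wy": 0,"wz": 0,"jaw": 0},{"x": 0,"y": 0,"z": 0,"wx": 0,"wy": 0,"wz": 0,"jaw": 0},{"x": 0,"y": 0,"z": 0,"wx": 0,"wy": 0,"wz": 0,"jaw": 0},{"x": 0,"y": 0,"z": 0,"wx": 0,"wy": 0,"wz": 0,"jaw": 0}])

```text
time_s: 4.2
ee_pos: [0.4416, 0.1375, 0.0079]
eef_rot: [3.142, 0.001, -2.982]
force: [-1.9, 0.4, 5.9]
grip_width: 0.0214
```

Request:
carry_out(deltas=[{"x": 0,"y": 0,"z": -1,"wx": 0,"wy": 0,"wz": 0,"jaw": 0},{"x": 0,"y": 0,"z": -1,"wx": 0,"wy": 0,"wz": 0,"jaw": 0},{"x": 0,"y": 0,"z": -1,"wx": 0,"wy": 0,"wz": 0,"jaw": 0},{"x": 0,"y": 0,"z": -1,"wx": 0,"wy": 0,"wz": 0,"jaw": 0}])

```text
time_s: 4.53
ee_pos: [0.4411, 0.1373, 0.0884]
eef_rot: [-3.142, -0.0, -2.983]
force: [-0.6, -0.3, -1.8]
grip_width: 0.0217
```

Run:
```python
from h import *
plan(.6335,.1342,.12,1.679)
```

```text
t 4.53 at [0.4411 0.1373 0.0884] yaw -2.983 grip 0.0217 F [-0.6 -0.3 -1.8]
 -> N=21 x -0.424 y 0.288 z -0.075 wz 0.965  q6 0.10
```

Request:
carry_out(deltas=[{"x": -0.424,"y": 0.288,"z": -0.075,"wx": 0,"wy": 0,"wz": 0.965,"jaw": 0},{"x": -0.424,"y": 0.288,"z": -0.075,"wx": 0,"wy": 0,"wz": 0.965,"jaw": 0},{"x": -0.424,"y": 0.288,"z": -0.075,"wx": 0,"wy": 0,"wz": 0.965,"jaw": 0},{"x": -0.424,"y": 0.288,"z": -0.075,"wx": 0,"wy": 0,"wz": 0.965,"jaw": 0},{"x": -0.424,"y": 0.288,"z": -0.075,"wx": 0,"wy": 0,"wz": 0.965,"jaw": 0},{"x": -0.424,"y": 0.288,"z": -0.075,"wx": 0,"wy": 0,"wz": 0.965,"jaw": 0},{"x": -0.424,"y": 0.288,"z": -0.075,"wx": 0,"wy": 0,"wz": 0.965,"jaw": 0},{"x": -0.424,"y": 0.288,"z": -0.075,"wx": 0,"wy": 0,"wz": 0.965,"jaw": 0},{"x": -0.424,"y": 0.288,"z": -0.075,"wx": 0,"wy": 0,"wz": 0.965,"jaw": 0},{"x": -0.424,"y": 0.288,"z": -0.075,"wx": 0,"wy": 0,"wz": 0.965,"jaw": 0},{"x": -0.424,"y": 0.288,"z": -0.075,"wx": 0,"wy": 0,"wz": 0.965,"jaw": 0}])

```text
time_s: 5.45
ee_pos: [0.5437, 0.177, 0.1039]
eef_rot: [-3.141, -0.0, 2.448]
force: [-0.6, -0.3, -1.8]
grip_width: 0.0219
```

Request:
carry_out(deltas=[{"x": -0.424,"y": 0.288,"z": -0.075,"wx": 0,"wy": 0,"wz": 0.965,"jaw": 0},{"x": -0.424,"y": 0.288,"z": -0.075,"wx": 0,"wy": 0,"wz": 0.965,"jaw": 0},{"x": -0.424,"y": 0.288,"z": -0.075,"wx": 0,"wy": 0,"wz": 0.965,"jaw": 0},{"x": -0.424,"y": 0.288,"z": -0.075,"wx": 0,"wy": 0,"wz": 0.965,"jaw": 0},{"x": -0.424,"y": 0.288,"z": -0.075,"wx": 0,"wy": 0,"wz": 0.965,"jaw": 0},{"x": -0.424,"y": 0.288,"z": -0.075,"wx": 0,"wy": 0,"wz": 0.965,"jaw": 0},{"x": -0.424,"y": 0.288,"z": -0.075,"wx": 0,"wy": 0,"wz": 0.965,"jaw": 0},{"x": -0.424,"y": 0.288,"z": -0.075,"wx": 0,"wy": 0,"wz": 0.965,"jaw": 0},{"x": -0.424,"y": 0.288,"z": -0.075,"wx": 0,"wy": 0,"wz": 0.965,"jaw": 0},{"x": -0.424,"y": 0.288,"z": -0.075,"wx": 0,"wy": 0,"wz": 0.965,"jaw": 0},{"x": 0,"y": 0,"z": 0,"wx": 0,"wy": 0,"wz": 0,"jaw": 0},{"x": 0,"y": 0,"z": 0,"wx": 0,"wy": 0,"wz": 0,"jaw": 0}])

```text
time_s: 6.45
ee_pos: [0.6337, 0.1341, 0.1186]
eef_rot: [-3.141, -0.0, 1.681]
force: [0.6, 0.2, -1.2]
grip_width: 0.0217
```

Run:
```python
from h import *
plan(.6335,.1342,.12,1.679)
p=ctrl.camera_params("wrist"); cv2.imwrite("pics/w3.png",ctrl.camera("wrist"))
np.save("w3.npy",p,allow_pickle=True)
m=ctrl.mark_of("wrist","tray_two"); print(m)
for q in m: print(atz("wrist",q["position"],0,p))
```

```text
t 6.45 at [0.6337 0.1341 0.1186] yaw 1.681 grip 0.0217 F [ 0.6  0.2 -1.2]
 -> N=1 x 0.004 y -0.007 z -0.071 wz 0.028  q6 0.10
[{'position': [157.2, 295.9], 'conf': 0.59}]
[0.63437232 0.17604181 0.        ]
```

View pics/w3.png

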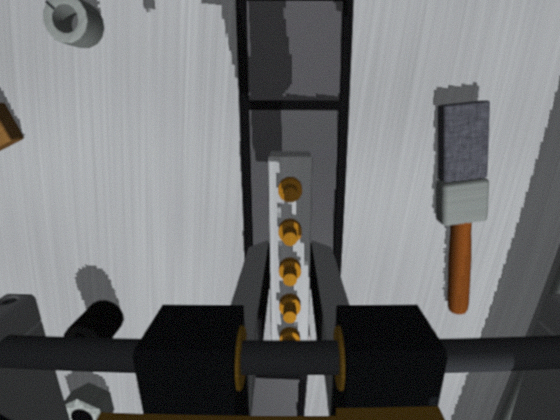

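Run:
```python
from h import *
im=cv2.imread("pics/w3.png"); cv2.imwrite("pics/w3z.png",cv2.resize(im[0:260,220:370],None,fx=2.3*2/2,fy=2.3,interpolation=cv2.INTER_CUBIC))
g=cv2.cvtColor(im,cv2.COLOR_BGR2GRAY).astype(int)
for r in [15,50,80,130,200]: print(r,[ (c,g[r,c]) for c in list(range(230,258,2))+list(range(334,360,2))])
print([(r,g[r,270],g[r,320]) for r in range(94,116,1)])
```

```text
15 [(230, np.int64(93)), (232, np.int64(89)), (234, np.int64(80)), (236, np.int64(44)), (238, np.int64(5)), (240, np.int64(17)), (242, np.int64(14)), (244, np.int64(17)), (246, np.int64(44)), (248, np.int64(77)), (250, np.int64(45)), (252, np.int64(47)), (254, np.int64(48)), (256, np.int64(44)), (334, np.int64(83)), (336, np.int64(83)), (338, np.int64(88)), (340, np.int64(79)), (342, np.int64(30)), (344, np.int64(18)), (346, np.int64(11)), (348, np.int64(13)), (350, np.int64(16)), (352, np.int64(57)), (354, np.int64(157)), (356, np.int64(169)), (358, np.int64(168))]
50 [(230, np.int64(117)), (232, np.int64(87)), (234, np.int64(88)), (236, np.int64(67)), (238, np.int64(14)), (240, np.int64(4)), (242, np.int64(6)), (244, np.int64(2)), (246, np.int64(19)), (248, np.int64(74)), (250, np.int64(67)), (252, np.int64(49)), (254, np.int64(48)), (256, np.int64(42)), (334, np.int64(87)), (336, np.int64(87)), (338, np.int64(85)), (340, np.int64(61)), (342, np.int64(15)), (344, np.int64(18)), (346, np.int64(13)), (348, np.int64(13)), (350, np.int64(37)), (352, np.int64(145)), (354, np.int64(174))
[... 1852 characters left out ...]
64(50)), (96, np.int64(45), np.int64(47)), (97, np.int64(46), np.int64(41)), (98, np.int64(44), np.int64(43)), (99, np.int64(39), np.int64(43)), (100, np.int64(25), np.int64(29)), (101, np.int64(15), np.int64(15)), (102, np.int64(6), np.int64(18)), (103, np.int64(9), np.int64(20)), (104, np.int64(10), np.int64(14)), (105, np.int64(7), np.int64(16)), (106, np.int64(11), np.int64(20)), (107, np.int64(6), np.int64(20)), (108, np.int64(13), np.int64(21)), (109, np.int64(20), np.int64(29)), (110, np.int64(37), np.int64(58)), (111, np.int64(43), np.int64(80)), (112, np.int64(46), np.int64(84)), (113, np.int64(46), np.int64(84)), (114, np.int64(47), np.int64(84)), (115, np.int64(41), np.int64(86))]
```

View pics/w3z.png

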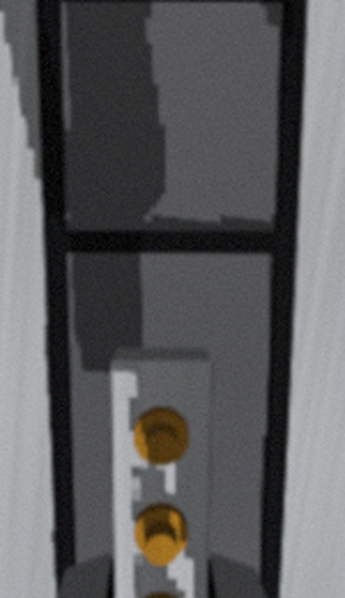

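Run:
```python
from h import *
p=np.load("w3.npy",allow_pickle=True).item()
W=lambda r,c,z=.008: atz("wrist",(r,c),z,p)[:2]
mids=[];
for r,a,b in [(15,236,351.9),(50,236.9,350.7),(80,238,349.7),(130,239.9,347.8),(200,242.2,344)]:
    A,B=W(r,a),W(r,b); mids.append((A+B)/2); print(np.linalg.norm(A-B),mids[-1])
mids=np.array(mids); d=mids[0]-mids[-1]; th=np.arctan2(-d[0],d[1]); print("theta",th)
yx=np.array([-np.sin(th),np.cos(th)])
dv=W(104.7,295); c=mids.mean(0)
# project divider center (tray y=.042) on axis
base=c+yx*((dv-c)@yx); origin=base-.042*yx
print("origin",origin,"bay long",origin-.042*yx,"square",origin+.084*yx)
# bar in hand: far end and lateral, top at z: tcp z -0.0075+.022
tz=.1186-.0075+.022
for rc in [(153,270),(153,312)]: print("bar end",W(*rc,tz))
e=(W(153,270,tz)+W(153,312,tz))/2; t=np.array([np.cos(1.681),np.sin(1.681)]); n=np.array([np.sin(1.681),-np.cos(1.681)]); q=e-np.array([.6337,.1341]); print("end rel tcp along,lat",q@t,q@n)
b=origin-.042*yx
plan(b[0],b[1],.0115,np.pi/2+th,6)
```

```text
0.09096967979488792 [0.61965785 0.28851991]
0.09126990065059858 [0.62247298 0.26282191]
0.09138035125307525 [0.62512304 0.24000471]
0.09149620354470402 [0.62970638 0.19999554]
0.09134390447461847 [0.6360586 0.138757 ]
theta 0.10907674893885574
origin [0.63178659 0.17869303] bay long [0.63635874 0.13694264] square [0.6226423  0.26219382]
bar end [0.6170105  0.19533537]
bar end [0.63752204 0.19762304]
end rel tcp along,lat 0.06270837923446149 0.00046580800642909506
t 6.55 at [0.6333 0.1347 0.1187] yaw 1.682 grip 0.0214 F [ 0.8 -0.5 -2.1]
 -> N=6 x 0.016 y 0.027 z 0.893 wz 0.005  q6 0.10
```

Request:
carry_out(deltas=[{"x": 0.05,"y": 0.16,"z": 0.9,"wx": 0,"wy": 0,"wz": 0,"jaw": 0},{"x": 0,"y": 0,"z": 0.9,"wx": 0,"wy": 0,"wz": 0,"jaw": 0},{"x": 0,"y": 0,"z": 0.9,"wx": 0,"wy": 0,"wz": 0,"jaw": 0},{"x": 0,"y": 0,"z": 0.9,"wx": 0,"wy": 0,"wz": 0,"jaw": 0},{"x": 0,"y": 0,"z": 0.9,"wx": 0,"wy": 0,"wz": 0,"jaw": 0},{"x": 0,"y": 0,"z": 0.5,"wx": 0,"wy": 0,"wz": 0,"jaw": 0},{"x": 0,"y": 0,"z": 0.3,"wx": 0,"wy": 0,"wz": 0,"jaw": 0},{"x": 0,"y": 0,"z": 0,"wx": 0,"wy": 0,"wz": 0,"jaw": 0},{"x": 0,"y": 0,"z": 0,"wx": 0,"wy": 0,"wz": 0,"jaw": 0}])

```text
time_s: 7.3
ee_pos: [0.6372, 0.1359, 0.0137]
eef_rot: [3.141, -0.0, 1.68]
force: [0.2, 0.3, -1.6]
grip_width: 0.0218
```

Request:
carry_out(deltas=[{"x": 0,"y": 0,"z": 0.1,"wx": 0,"wy": 0,"wz": 0,"jaw": 0},{"x": 0,"y": 0,"z": 0.04,"wx": 0,"wy": 0,"wz": 0,"jaw": 0},{"x": 0,"y": 0,"z": 0,"wx": 0,"wy": 0,"wz": 0,"jaw": 0},{"x": 0,"y": 0,"z": 0,"wx": 0,"wy": 0,"wz": 0,"jaw": 0}])

```text
time_s: 7.63
ee_pos: [0.6374, 0.1358, 0.011]
eef_rot: [3.14, -0.0, 1.68]
force: [-0.9, 0.7, 4.8]
grip_width: 0.0214
```

Request:
carry_out(deltas=[{"x": 0,"y": 0,"z": 0,"wx": 0,"wy": 0,"wz": 0,"jaw": 40},{"x": 0,"y": 0,"z": 0,"wx": 0,"wy": 0,"wz": 0,"jaw": 40},{"x": 0,"y": 0,"z": 0,"wx": 0,"wy": 0,"wz": 0,"jaw": 40},{"x": 0,"y": 0,"z": 0,"wx": 0,"wy": 0,"wz": 0,"jaw": 40},{"x": 0,"y": 0,"z": -0.5,"wx": 0,"wy": 0,"wz": 0,"jaw": 40},{"x": 0,"y": 0,"z": -1,"wx": 0,"wy": 0,"wz": 0,"jaw": 40},{"x": 0,"y": 0,"z": -1,"wx": 0,"wy": 0,"wz": 0,"jaw": 40},{"x": 0,"y": 0,"z": -1,"wx": 0,"wy": 0,"wz": 0,"jaw": 40},{"x": 0,"y": 0,"z": -1,"wx": 0,"wy": 0,"wz": 0,"jaw": 40},{"x": 0,"y": 0,"z": -1,"wx": 0,"wy": 0,"wz": 0,"jaw": 40},{"x": 0,"y": 0,"z": -1,"wx": 0,"wy": 0,"wz": 0,"jaw": 100}])

```text
time_s: 8.55
ee_pos: [0.6369, 0.1357, 0.142]
eef_rot: [3.141, 0.0, 1.68]
force: [1.1, 0.1, -0.9]
grip_width: 0.0412
```

Run:
```python
from h import *
p=ctrl.camera_params("wrist"); cv2.imwrite("pics/w4.png",ctrl.camera("wrist")); np.save("w4.npy",p,allow_pickle=True)
plan(.459,-.250,.15,np.pi/2-.1)
plan(.459,-.250,.15,np.pi/2-.5)
```

```text
t 8.6 at [0.6383 0.1359 0.1465] yaw 1.68 grip 0.0449 F [1.  0.8 4. ]
 -> N=20 x -0.962 y -0.458 z -0.009 wz 0.131  q6 -0.40
t 8.6 at [0.6383 0.1359 0.1465] yaw 1.68 grip 0.0449 F [1.  0.8 4. ]
 -> N=21 x -0.996 y -0.258 z -0.008 wz 0.362  q6 0.00
```

View pics/w4.png

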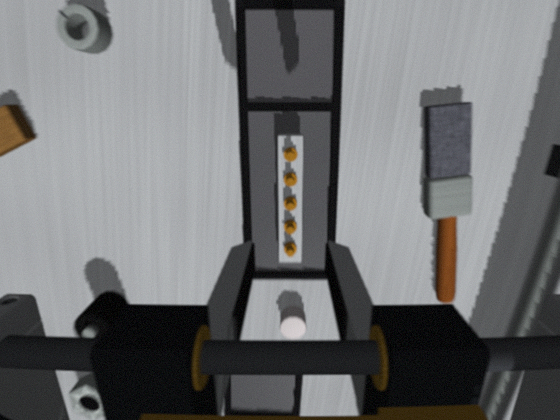

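Run:
```python
from h import *
im=cv2.imread("pics/w4.png"); g=cv2.cvtColor(im,cv2.COLOR_BGR2GRAY).astype(int)
print([(r,g[r,262],g[r,284]) for r in range(98,140)]); print([(r,g[r,255],g[r,284],g[r,310]) for r in range(255,285)])
p=np.load("w4.npy",allow_pickle=True).item()
# predicted pixels for ideal placement
o=np.array([.63179,.17869]); th=.1091; X=np.array([np.cos(th),np.sin(th)]);Y=np.array([-np.sin(th),np.cos(th)])
P=[(*(o+.038*Y),.008),(*(o-.122*Y),.008),(*(o+.018*Y),.025),(*(o-.102*Y),.025)]
print(proj("wrist",P,p).round(1))
```

```text
[(98, np.int64(46), np.int64(43)), (99, np.int64(46), np.int64(45)), (100, np.int64(45), np.int64(45)), (101, np.int64(40), np.int64(40)), (102, np.int64(36), np.int64(29)), (103, np.int64(17), np.int64(18)), (104, np.int64(16), np.int64(23)), (105, np.int64(21), np.int64(23)), (106, np.int64(11), np.int64(21)), (107, np.int64(17), np.int64(23)), (108, np.int64(15), np.int64(25)), (109, np.int64(22), np.int64(17)), (110, np.int64(29), np.int64(21)), (111, np.int64(59), np.int64(32)), (112, np.int64(77), np.int64(43)), (113, np.int64(89), np.int64(46)), (114, np.int64(84), np.int64(47)), (115, np.int64(86), np.int64(43)), (116, np.int64(85), np.int64(44)), (117, np.int64(86), np.int64(47)), (118, np.int64(83), np.int64(47)), (119, np.int64(84), np.int64(42)), (120, np.int64(89), np.int64(42)), (121, np.int64(87), np.int64(45)), (122, np.int64(87), np.int64(41)), (123, np.int64(87), np.int64(46)), (124, np.int64(85), np.int64(41)), (125, np.int64(84), np.int64(43)), (126, np.int64(85), np.int64(46)), (127, np.int64(86), np.int64(43)), (128, np.int64(83), np.int64(48)), (129, np.int64(8
[... 1229 characters left out ...]
64(7), np.int64(11), np.int64(10)), (273, np.int64(10), np.int64(3), np.int64(10)), (274, np.int64(11), np.int64(14), np.int64(12)), (275, np.int64(13), np.int64(14), np.int64(21)), (276, np.int64(12), np.int64(19), np.int64(22)), (277, np.int64(27), np.int64(27), np.int64(24)), (278, np.int64(61), np.int64(64), np.int64(50)), (279, np.int64(105), np.int64(106), np.int64(93)), (280, np.int64(142), np.int64(140), np.int64(131)), (281, np.int64(161), np.int64(162), np.int64(157)), (282, np.int64(169), np.int64(174), np.int64(166)), (283, np.int64(172), np.int64(173), np.int64(173)), (284, np.int64(171), np.int64(176), np.int64(169))]
[[110.8 289.3]
 [271.3 289.3]
 [134.7 289.3]
 [260.9 289.3]]
```

Request:
carry_out(deltas=[{"x": -0.996,"y": -0.258,"z": 0,"wx": 0,"wy": 0,"wz": 0.36,"jaw": 100},{"x": -0.996,"y": -0.258,"z": 0,"wx": 0,"wy": 0,"wz": 0.36,"jaw": 100},{"x": -0.996,"y": -0.258,"z": 0,"wx": 0,"wy": 0,"wz": 0.36,"jaw": 100},{"x": -0.996,"y": -0.258,"z": 0,"wx": 0,"wy": 0,"wz": 0.36,"jaw": 100},{"x": -0.996,"y": -0.258,"z": 0,"wx": 0,"wy": 0,"wz": 0.36,"jaw": 100},{"x": -0.996,"y": -0.258,"z": 0,"wx": 0,"wy": 0,"wz": 0.36,"jaw": 100},{"x": -0.996,"y": -0.258,"z": 0,"wx": 0,"wy": 0,"wz": 0.36,"jaw": 100},{"x": -0.996,"y": -0.258,"z": 0,"wx": 0,"wy": 0,"wz": 0.36,"jaw": 100},{"x": -0.996,"y": -0.258,"z": 0,"wx": 0,"wy": 0,"wz": 0.36,"jaw": 100},{"x": -0.996,"y": -0.258,"z": 0,"wx": 0,"wy": 0,"wz": 0.36,"jaw": 100},{"x": -0.996,"y": -0.258,"z": 0,"wx": 0,"wy": 0,"wz": 0.36,"jaw": 100}])

```text
time_s: 9.52
ee_pos: [0.5723, -0.0814, 0.1406]
eef_rot: [3.141, 0.0, 1.361]
force: [0.7, -0.4, 0.3]
grip_width: 0.0941
```

Request:
carry_out(deltas=[{"x": -0.996,"y": -0.258,"z": 0,"wx": 0,"wy": 0,"wz": 0.36,"jaw": 100},{"x": -0.996,"y": -0.258,"z": 0,"wx": 0,"wy": 0,"wz": 0.36,"jaw": 100},{"x": -0.996,"y": -0.258,"z": 0,"wx": 0,"wy": 0,"wz": 0.36,"jaw": 100},{"x": -0.996,"y": -0.258,"z": 0,"wx": 0,"wy": 0,"wz": 0.36,"jaw": 100},{"x": -0.996,"y": -0.258,"z": 0,"wx": 0,"wy": 0,"wz": 0.36,"jaw": 100},{"x": -0.996,"y": -0.258,"z": 0,"wx": 0,"wy": 0,"wz": 0.36,"jaw": 100},{"x": -0.996,"y": -0.258,"z": 0,"wx": 0,"wy": 0,"wz": 0.36,"jaw": 100},{"x": -0.996,"y": -0.258,"z": 0,"wx": 0,"wy": 0,"wz": 0.36,"jaw": 100},{"x": -0.996,"y": -0.258,"z": 0,"wx": 0,"wy": 0,"wz": 0.36,"jaw": 100},{"x": -0.996,"y": -0.258,"z": 0,"wx": 0,"wy": 0,"wz": 0.36,"jaw": 100},{"x": 0,"y": 0,"z": 0,"wx": 0,"wy": 0,"wz": 0,"jaw": 100},{"x": 0,"y": 0,"z": 0,"wx": 0,"wy": 0,"wz": 0,"jaw": 100}])

```text
time_s: 10.52
ee_pos: [0.4583, -0.2512, 0.1406]
eef_rot: [3.141, 0.0, 1.074]
force: [-0.0, -0.2, -0.9]
grip_width: 0.0939
```

```bash
cat >> h.py <<'E'
def look(name,things):
    p=ctrl.camera_params("wrist"); cv2.imwrite(f"pics/{name}.png",ctrl.camera("wrist")); np.save(name+".npy",p,allow_pickle=True)
    for t,z in things:
        for q in ctrl.mark_of("wrist",t): print(t,np.round(q["position"],1),round(q["conf"],2),atz("wrist",q["position"],z,p).round(4))
def lp(name): return np.load(name+".npy",allow_pickle=True).item()
E
python3 - <<'E'
from h import *
look("w5",[("large_collar_mid",.013),("tray_three",0),("star_knob_mid",.014),("hex_nut_mid",.012)])
plan(.4599,-.2478,.011,1.07)
E
```

```text
large_collar_mid [193.8 291.2] 0.88 [ 0.4612 -0.2468  0.013 ]
tray_three [ 36.4 433.2] 0.56 [ 0.6384 -0.1831  0.    ]
star_knob_mid [302.1 354.6] 0.74 [ 0.4641 -0.3809  0.014 ]
hex_nut_mid [ 94.5 199.3] 0.58 [ 0.4329 -0.1292  0.012 ]
t 10.77 at [ 0.4589 -0.2501  0.1402] yaw 1.076 grip 0.094 F [-0.5 -0.3  0.5]
 -> N=7 x 0.018 y -0.002 z 0.923 wz 0.011  q6 0.01
```

View pics/w5.png

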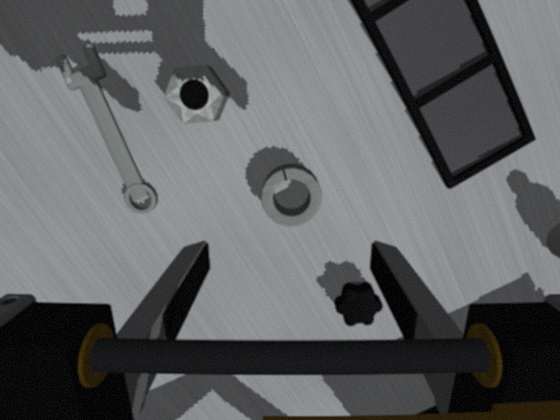

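Run:
```python
from h import *
im=cv2.imread("pics/w5.png"); cv2.imwrite("pics/w5z.png",cv2.resize(im[140:250,230:350],None,fx=5,fy=5,interpolation=cv2.INTER_CUBIC))
p=lp("w5"); t=np.linspace(0,2*np.pi,60)
for c in [(.4612,-.2468),(.461,-.248)]:
    im2=im.copy()
    q=proj("wrist",np.c_[c[0]+.028*np.cos(t),c[1]+.028*np.sin(t),0*t+.026],p); print(q.min(0),q.max(0))
```

```text
[166.72693973 260.39054854] [226.39565749 322.08406075]
[168.01516738 260.85698793] [227.55859965 322.48633077]
```

View pics/w5z.png

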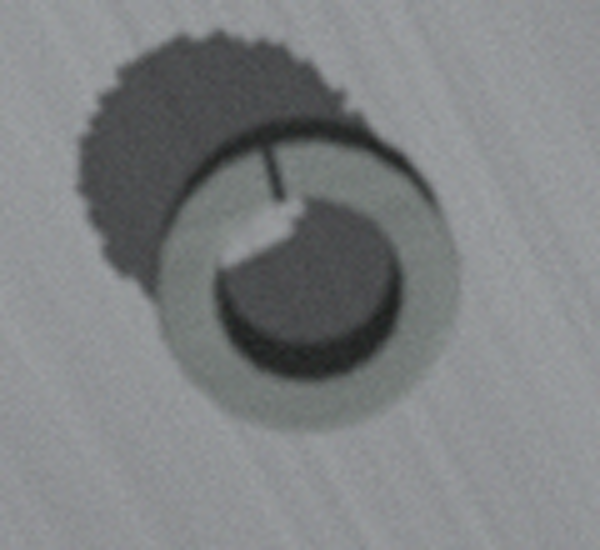

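Request:
carry_out(deltas=[{"x": 0.19,"y": 0.02,"z": 0.9,"wx": 0,"wy": 0,"wz": 0,"jaw": 100},{"x": 0,"y": 0,"z": 0.9,"wx": 0,"wy": 0,"wz": 0,"jaw": 90},{"x": 0,"y": 0,"z": 0.9,"wx": 0,"wy": 0,"wz": 0,"jaw": 80},{"x": 0,"y": 0,"z": 0.9,"wx": 0,"wy": 0,"wz": 0,"jaw": 80},{"x": 0,"y": 0,"z": 0.9,"wx": 0,"wy": 0,"wz": 0,"jaw": 80},{"x": 0,"y": 0,"z": 0.9,"wx": 0,"wy": 0,"wz": 0,"jaw": 80},{"x": 0,"y": 0,"z": 0.7,"wx": 0,"wy": 0,"wz": 0,"jaw": 80},{"x": 0,"y": 0,"z": 0.36,"wx": 0,"wy": 0,"wz": 0,"jaw": 80},{"x": 0,"y": 0,"z": 0,"wx": 0,"wy": 0,"wz": 0,"jaw": 80},{"x": 0,"y": 0,"z": 0,"wx": 0,"wy": 0,"wz": 0,"jaw": 80}], squeeze=40)

```text
time_s: 11.6
ee_pos: [0.4609, -0.2474, 0.0112]
eef_rot: [-3.142, -0.0, 1.075]
force: [0.6, 0.3, 0.6]
grip_width: 0.0749
```

Request:
carry_out(deltas=[{"x": 0,"y": 0,"z": 0,"wx": 0,"wy": 0,"wz": 0,"jaw": 30},{"x": 0,"y": 0,"z": 0,"wx": 0,"wy": 0,"wz": 0,"jaw": 30},{"x": 0,"y": 0,"z": 0,"wx": 0,"wy": 0,"wz": 0,"jaw": 30},{"x": 0,"y": 0,"z": 0,"wx": 0,"wy": 0,"wz": 0,"jaw": 30},{"x": 0,"y": 0,"z": 0,"wx": 0,"wy": 0,"wz": 0,"jaw": 30}])

```text
time_s: 12.02
ee_pos: [0.461, -0.2477, 0.0116]
eef_rot: [3.14, 0.0, 1.075]
force: [-1.4, 1.0, 6.1]
grip_width: 0.0541
```

Request:
carry_out(deltas=[{"x": 0,"y": 0,"z": -1,"wx": 0,"wy": 0,"wz": 0,"jaw": 30},{"x": 0,"y": 0,"z": -1,"wx": 0,"wy": 0,"wz": 0,"jaw": 30},{"x": 0,"y": 0,"z": -1,"wx": 0,"wy": 0,"wz": 0,"jaw": 30},{"x": 0,"y": 0,"z": -1,"wx": 0,"wy": 0,"wz": 0,"jaw": 30}])

```text
time_s: 12.35
ee_pos: [0.4603, -0.2473, 0.0916]
eef_rot: [-3.141, -0.0, 1.075]
force: [-0.0, -0.1, -2.5]
grip_width: 0.0543
```

Run:
```python
from h import *
plan(.6226,.2622,.12,1.68)
```

```text
t 12.35 at [ 0.4603 -0.2473  0.0916] yaw 1.075 grip 0.0543 F [-0.  -0.1 -2.5]
 -> N=28 x 0.964 y 0.101 z -0.051 wz -0.270  q6 0.29
```

Request:
carry_out(deltas=[{"x": 0.964,"y": 0.101,"z": -0.05,"wx": 0,"wy": 0,"wz": -0.27,"jaw": 30},{"x": 0.964,"y": 0.101,"z": -0.05,"wx": 0,"wy": 0,"wz": -0.27,"jaw": 30},{"x": 0.964,"y": 0.101,"z": -0.05,"wx": 0,"wy": 0,"wz": -0.27,"jaw": 30},{"x": 0.964,"y": 0.101,"z": -0.05,"wx": 0,"wy": 0,"wz": -0.27,"jaw": 30},{"x": 0.964,"y": 0.101,"z": -0.05,"wx": 0,"wy": 0,"wz": -0.27,"jaw": 30},{"x": 0.964,"y": 0.101,"z": -0.05,"wx": 0,"wy": 0,"wz": -0.27,"jaw": 30},{"x": 0.964,"y": 0.101,"z": -0.05,"wx": 0,"wy": 0,"wz": -0.27,"jaw": 30},{"x": 0.964,"y": 0.101,"z": -0.05,"wx": 0,"wy": 0,"wz": -0.27,"jaw": 30},{"x": 0.964,"y": 0.101,"z": -0.05,"wx": 0,"wy": 0,"wz": -0.27,"jaw": 30},{"x": 0.964,"y": 0.101,"z": -0.05,"wx": 0,"wy": 0,"wz": -0.27,"jaw": 30}])

```text
time_s: 13.18
ee_pos: [0.554, -0.0771, 0.1007]
eef_rot: [-3.141, 0.0, 1.292]
force: [0.0, -0.2, -2.7]
grip_width: 0.0543
```

Request:
carry_out(deltas=[{"x": 0.964,"y": 0.101,"z": -0.05,"wx": 0,"wy": 0,"wz": -0.27,"jaw": 30},{"x": 0.964,"y": 0.101,"z": -0.05,"wx": 0,"wy": 0,"wz": -0.27,"jaw": 30},{"x": 0.964,"y": 0.101,"z": -0.05,"wx": 0,"wy": 0,"wz": -0.27,"jaw": 30},{"x": 0.964,"y": 0.101,"z": -0.05,"wx": 0,"wy": 0,"wz": -0.27,"jaw": 30},{"x": 0.964,"y": 0.101,"z": -0.05,"wx": 0,"wy": 0,"wz": -0.27,"jaw": 30},{"x": 0.964,"y": 0.101,"z": -0.05,"wx": 0,"wy": 0,"wz": -0.27,"jaw": 30},{"x": 0.964,"y": 0.101,"z": -0.05,"wx": 0,"wy": 0,"wz": -0.27,"jaw": 30},{"x": 0.964,"y": 0.101,"z": -0.05,"wx": 0,"wy": 0,"wz": -0.27,"jaw": 30},{"x": 0.964,"y": 0.101,"z": -0.05,"wx": 0,"wy": 0,"wz": -0.27,"jaw": 30},{"x": 0.964,"y": 0.101,"z": -0.05,"wx": 0,"wy": 0,"wz": -0.27,"jaw": 30}])

```text
time_s: 14.02
ee_pos: [0.6086, 0.1084, 0.1106]
eef_rot: [-3.141, 0.0, 1.508]
force: [-0.3, 0.6, -2.0]
grip_width: 0.0541
```

Request:
carry_out(deltas=[{"x": 0.964,"y": 0.101,"z": -0.05,"wx": 0,"wy": 0,"wz": -0.27,"jaw": 30},{"x": 0.964,"y": 0.101,"z": -0.05,"wx": 0,"wy": 0,"wz": -0.27,"jaw": 30},{"x": 0.964,"y": 0.101,"z": -0.05,"wx": 0,"wy": 0,"wz": -0.27,"jaw": 30},{"x": 0.964,"y": 0.101,"z": -0.05,"wx": 0,"wy": 0,"wz": -0.27,"jaw": 30},{"x": 0.964,"y": 0.101,"z": -0.05,"wx": 0,"wy": 0,"wz": -0.27,"jaw": 30},{"x": 0.964,"y": 0.101,"z": -0.05,"wx": 0,"wy": 0,"wz": -0.27,"jaw": 30},{"x": 0.964,"y": 0.101,"z": -0.05,"wx": 0,"wy": 0,"wz": -0.27,"jaw": 30},{"x": 0.964,"y": 0.101,"z": -0.05,"wx": 0,"wy": 0,"wz": -0.27,"jaw": 30},{"x": 0,"y": 0,"z": 0,"wx": 0,"wy": 0,"wz": 0,"jaw": 30},{"x": 0,"y": 0,"z": 0,"wx": 0,"wy": 0,"wz": 0,"jaw": 30}])

```text
time_s: 14.85
ee_pos: [0.6227, 0.2623, 0.1183]
eef_rot: [-3.141, 0.0, 1.681]
force: [0.1, -0.5, -2.1]
grip_width: 0.0543
```

Run:
```python
from h import *
look("w6",[("large_collar_mid",.12),("small_collar_mid",.013),("tray_two",0)])
plan(.6226,.2622,.0146,1.68)
```

```text
small_collar_mid [175.8  93.6] 0.56 [0.4481 0.271  0.013 ]
t 15.05 at [0.6231 0.2608 0.1188] yaw 1.678 grip 0.0548 F [-0.8 -1.  -1.7]
 -> N=6 x 0.012 y -0.003 z 0.868 wz -0.003  q6 0.29
```

View pics/w6.png

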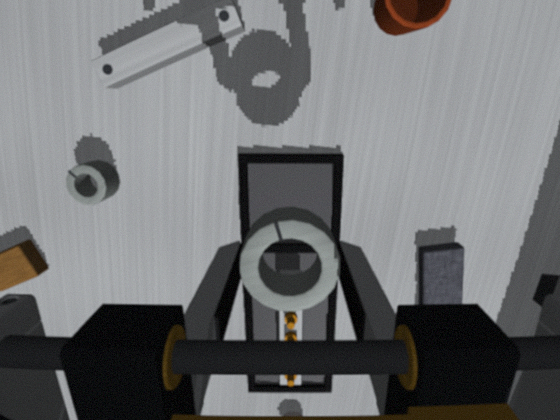

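Run:
```python
from h import *
p=lp("w6"); t=np.linspace(0,2*np.pi,90)
o=np.array([.63179,.17869]); th=.1091; X=np.array([np.cos(th),np.sin(th)]);Y=np.array([-np.sin(th),np.cos(th)])
print(proj("wrist",[(*(o+.130*Y),.008),(*(o+.122*Y),.008),(*(o+.122*Y+.038*X),.008),(*(o+.122*Y-.038*X),.008)],p).round(1))
c=(.6229,.2615)
q=proj("wrist",np.c_[c[0]+.028*np.cos(t),c[1]+.028*np.sin(t),0*t+.1188-.0113+.026],p); print(q.min(0),q.max(0))
g=cv2.cvtColor(cv2.imread("pics/w6.png"),cv2.COLOR_BGR2GRAY).astype(int)
print([(r,g[r,300]) for r in range(146,172)],[(r,g[r,291]) for r in range(216,230)],[(r,g[r,291]) for r in range(302,316)])
```

```text
[[153.5 290. ]
 [162.7 290. ]
 [162.8 333.7]
 [162.7 246.2]]
[221.82256977 238.63545159] [314.87391507 341.71791719]
[(146, np.int64(139)), (147, np.int64(100)), (148, np.int64(85)), (149, np.int64(82)), (150, np.int64(88)), (151, np.int64(85)), (152, np.int64(72)), (153, np.int64(54)), (154, np.int64(22)), (155, np.int64(16)), (156, np.int64(13)), (157, np.int64(26)), (158, np.int64(10)), (159, np.int64(13)), (160, np.int64(14)), (161, np.int64(14)), (162, np.int64(23)), (163, np.int64(50)), (164, np.int64(72)), (165, np.int64(80)), (166, np.int64(81)), (167, np.int64(77)), (168, np.int64(85)), (169, np.int64(82)), (170, np.int64(84)), (171, np.int64(77))] [(216, np.int64(47)), (217, np.int64(50)), (218, np.int64(50)), (219, np.int64(69)), (220, np.int64(97)), (221, np.int64(126)), (222, np.int64(135)), (223, np.int64(139)), (224, np.int64(136)), (225, np.int64(140)), (226, np.int64(142)), (227, np.int64(141)), (228, np.int64(140)), (229, np.int64(145))] [(302, np.int64(150)), (303, np.int64(150)), (304, np.int64(151)), (305, np.int64(155)), (306, np.int64(152)), (307, np.int64(148)), (308, np.int64(154)), (309, np.int64(157)), (310, np.int64(141)), (311, np.int64(99)), (312, np.int64(52)), (313, np.int64(33)), (314, np.int64(45)), (315, np.int64(52))]
```

Request:
carry_out(deltas=[{"x": -0.05,"y": 0,"z": 0.9,"wx": 0,"wy": 0,"wz": 0,"jaw": 30},{"x": 0,"y": 0,"z": 0.9,"wx": 0,"wy": 0,"wz": 0,"jaw": 30},{"x": 0,"y": 0,"z": 0.9,"wx": 0,"wy": 0,"wz": 0,"jaw": 30},{"x": 0,"y": 0,"z": 0.9,"wx": 0,"wy": 0,"wz": 0,"jaw": 30},{"x": 0,"y": 0,"z": 0.9,"wx": 0,"wy": 0,"wz": 0,"jaw": 30},{"x": 0,"y": 0,"z": 0.4,"wx": 0,"wy": 0,"wz": 0,"jaw": 30},{"x": 0,"y": 0,"z": 0.2,"wx": 0,"wy": 0,"wz": 0,"jaw": 30},{"x": 0,"y": 0,"z": 0.08,"wx": 0,"wy": 0,"wz": 0,"jaw": 30},{"x": 0,"y": 0,"z": 0,"wx": 0,"wy": 0,"wz": 0,"jaw": 30},{"x": 0,"y": 0,"z": 0,"wx": 0,"wy": 0,"wz": 0,"jaw": 30}])

```text
time_s: 15.88
ee_pos: [0.6238, 0.2608, 0.0165]
eef_rot: [3.14, -0.0, 1.679]
force: [-1.3, 0.3, -3.1]
grip_width: 0.0543
```

Request:
carry_out(deltas=[{"x": 0,"y": -0.04,"z": 0.08,"wx": 0,"wy": 0,"wz": 0,"jaw": 30},{"x": 0,"y": 0,"z": 0.05,"wx": 0,"wy": 0,"wz": 0,"jaw": 30},{"x": 0,"y": 0,"z": 0,"wx": 0,"wy": 0,"wz": 0,"jaw": 30},{"x": 0,"y": 0,"z": 0,"wx": 0,"wy": 0,"wz": 0,"jaw": 30}])

```text
time_s: 16.22
ee_pos: [0.6229, 0.2609, 0.0146]
eef_rot: [3.14, -0.0, 1.68]
force: [-4.5, -2.5, 9.4]
grip_width: 0.0544
```

Contact on the floor. Release and lift.

Request:
carry_out(deltas=[{"x": 0,"y": 0,"z": 0,"wx": 0,"wy": 0,"wz": 0,"jaw": 75},{"x": 0,"y": 0,"z": 0,"wx": 0,"wy": 0,"wz": 0,"jaw": 75},{"x": 0,"y": 0,"z": 0,"wx": 0,"wy": 0,"wz": 0,"jaw": 75},{"x": 0,"y": 0,"z": 0,"wx": 0,"wy": 0,"wz": 0,"jaw": 75},{"x": 0,"y": 0,"z": -0.5,"wx": 0,"wy": 0,"wz": 0,"jaw": 75},{"x": 0,"y": 0,"z": -1,"wx": 0,"wy": 0,"wz": 0,"jaw": 75},{"x": 0,"y": 0,"z": -1,"wx": 0,"wy": 0,"wz": 0,"jaw": 75},{"x": 0,"y": 0,"z": -1,"wx": 0,"wy": 0,"wz": 0,"jaw": 75},{"x": 0,"y": 0,"z": -1,"wx": 0,"wy": 0,"wz": 0,"jaw": 100},{"x": 0,"y": 0,"z": -1,"wx": 0,"wy": 0,"wz": 0,"jaw": 100},{"x": 0,"y": 0,"z": -1,"wx": 0,"wy": 0,"wz": 0,"jaw": 100}])

```text
time_s: 17.13
ee_pos: [0.6224, 0.2607, 0.1446]
eef_rot: [3.141, -0.0, 1.68]
force: [0.1, 0.0, 0.1]
grip_width: 0.0872
```

Run:
```python
from h import *
look("w7",[("large_collar_mid",.016),("small_collar_mid",.013)])
plan(.457,-.012,.15,1.56)
plan(.457,-.012,.15,1.9)
```

```text
large_collar_mid [195.9 290. ] 0.94 [0.6223 0.264  0.016 ]
small_collar_mid [170.6 107.4] 0.88 [0.4468 0.2692 0.013 ]
t 17.28 at [0.623  0.2609 0.1448] yaw 1.68 grip 0.0932 F [-0.1  0.5 -0.5]
 -> N=14 x -0.942 y -0.644 z -0.019 wz 0.107  q6 -0.02
t 17.28 at [0.623  0.2609 0.1448] yaw 1.68 grip 0.0932 F [-0.1  0.5 -0.5]
 -> N=12 x -0.970 y -0.915 z -0.022 wz -0.230  q6 -0.36
```

View pics/w7.png

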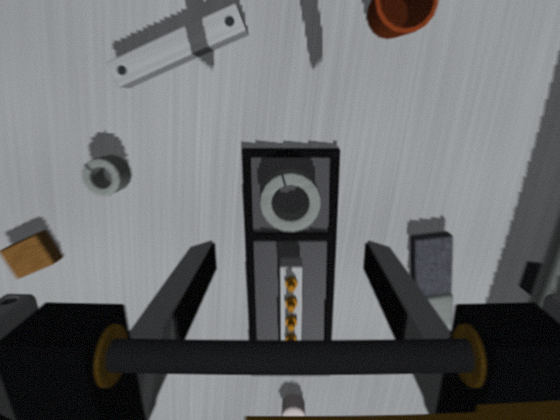

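Run:
```python
from h import *
p=lp("w7"); t=np.linspace(0,2*np.pi,90)
o=np.array([.63179,.17869]); th=.1091; X=np.array([np.cos(th),np.sin(th)]);Y=np.array([-np.sin(th),np.cos(th)])
c=o+.084*Y
q=proj("wrist",np.c_[c[0]+.028*np.cos(t),c[1]+.028*np.sin(t),0*t+.029],p); print(q.min(0),q.max(0))
print(proj("wrist",[(*(c+.038*Y),.008),(*(c-.038*Y),.008)],p))
im=cv2.imread("pics/w7.png");g=cv2.cvtColor(im,cv2.COLOR_BGR2GRAY).astype(int)
print([(r,int(g[r,291])) for r in range(150,180)],[(r,int(g[r,291])) for r in range(222,240)],[(k,int(g[202,k])) for k in range(256,266)],[(k,int(g[202,k])) for k in range(316,326)])
```

```text
[171.21087908 259.53239561] [230.29224962 320.85588766]
[[156.65533092 290.16956366]
 [232.29704664 290.12394718]]
[(150, 2), (151, 8), (152, 6), (153, 7), (154, 11), (155, 3), (156, 17), (157, 25), (158, 34), (159, 38), (160, 35), (161, 36), (162, 39), (163, 35), (164, 39), (165, 40), (166, 36), (167, 39), (168, 42), (169, 43), (170, 44), (171, 49), (172, 56), (173, 86), (174, 117), (175, 125), (176, 128), (177, 128), (178, 126), (179, 130)] [(222, 109), (223, 126), (224, 127), (225, 129), (226, 130), (227, 134), (228, 131), (229, 138), (230, 124), (231, 99), (232, 61), (233, 22), (234, 13), (235, 19), (236, 19), (237, 16), (238, 19), (239, 22)] [(256, 74), (257, 74), (258, 75), (259, 77), (260, 102), (261, 116), (262, 127), (263, 126), (264, 125), (265, 128)] [(316, 127), (317, 131), (318, 128), (319, 122), (320, 105), (321, 84), (322, 74), (323, 75), (324, 75), (325, 75)]
```

Request:
carry_out(deltas=[{"x": -0.942,"y": -0.644,"z": 0,"wx": 0,"wy": 0,"wz": 0.107,"jaw": 100},{"x": -0.942,"y": -0.644,"z": 0,"wx": 0,"wy": 0,"wz": 0.107,"jaw": 100},{"x": -0.942,"y": -0.644,"z": 0,"wx": 0,"wy": 0,"wz": 0.107,"jaw": 100},{"x": -0.942,"y": -0.644,"z": 0,"wx": 0,"wy": 0,"wz": 0.107,"jaw": 100},{"x": -0.942,"y": -0.644,"z": 0,"wx": 0,"wy": 0,"wz": 0.107,"jaw": 100},{"x": -0.942,"y": -0.644,"z": 0,"wx": 0,"wy": 0,"wz": 0.107,"jaw": 100},{"x": -0.942,"y": -0.644,"z": 0,"wx": 0,"wy": 0,"wz": 0.107,"jaw": 100},{"x": -0.942,"y": -0.644,"z": 0,"wx": 0,"wy": 0,"wz": 0.107,"jaw": 100},{"x": -0.942,"y": -0.644,"z": 0,"wx": 0,"wy": 0,"wz": 0.107,"jaw": 100}])

```text
time_s: 18.03
ee_pos: [0.5182, 0.0821, 0.1417]
eef_rot: [-3.14, 0.0, 1.602]
force: [-0.0, -0.8, 0.8]
grip_width: 0.0936
```

Request:
carry_out(deltas=[{"x": -0.942,"y": -0.644,"z": 0,"wx": 0,"wy": 0,"wz": 0.107,"jaw": 100},{"x": -0.942,"y": -0.644,"z": 0,"wx": 0,"wy": 0,"wz": 0.107,"jaw": 100},{"x": -0.942,"y": -0.644,"z": 0,"wx": 0,"wy": 0,"wz": 0.107,"jaw": 100},{"x": -0.942,"y": -0.644,"z": 0,"wx": 0,"wy": 0,"wz": 0.107,"jaw": 100},{"x": -0.942,"y": -0.644,"z": 0,"wx": 0,"wy": 0,"wz": 0.107,"jaw": 100},{"x": 0,"y": 0,"z": 0,"wx": 0,"wy": 0,"wz": 0,"jaw": 100},{"x": 0,"y": 0,"z": 0,"wx": 0,"wy": 0,"wz": 0,"jaw": 100}])

```text
time_s: 18.62
ee_pos: [0.4559, -0.0126, 0.1423]
eef_rot: [-3.141, -0.0, 1.558]
force: [-0.4, 0.1, 0.1]
grip_width: 0.0939
```

Run:
```python
from h import *
look("w8",[("roller_mid",.025)])
plan(.457,-.012,.012,1.56)
```

```text
roller_mid [200.8 291.1] 0.89 [ 0.4569 -0.0109  0.025 ]
t 18.72 at [ 0.4566 -0.0117  0.1424] yaw 1.56 grip 0.094 F [-0.7  1.   0.5]
 -> N=7 x -0.002 y 0.003 z 0.931 wz -0.000  q6 -0.02
```

View pics/w8.png

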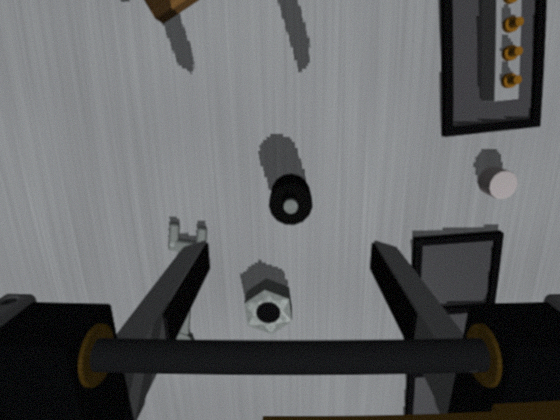

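Request:
carry_out(deltas=[{"x": 0.03,"y": 0.03,"z": 0.9,"wx": 0,"wy": 0,"wz": 0,"jaw": 100},{"x": 0,"y": 0,"z": 0.9,"wx": 0,"wy": 0,"wz": 0,"jaw": 80},{"x": 0,"y": 0,"z": 0.9,"wx": 0,"wy": 0,"wz": 0,"jaw": 70},{"x": 0,"y": 0,"z": 0.9,"wx": 0,"wy": 0,"wz": 0,"jaw": 70},{"x": 0,"y": 0,"z": 0.9,"wx": 0,"wy": 0,"wz": 0,"jaw": 70},{"x": 0,"y": 0,"z": 0.9,"wx": 0,"wy": 0,"wz": 0,"jaw": 70},{"x": 0,"y": 0,"z": 0.7,"wx": 0,"wy": 0,"wz": 0,"jaw": 70},{"x": 0,"y": 0,"z": 0.4,"wx": 0,"wy": 0,"wz": 0,"jaw": 70},{"x": 0,"y": 0,"z": 0,"wx": 0,"wy": 0,"wz": 0,"jaw": 70}], squeeze=30)

```text
time_s: 19.47
ee_pos: [0.4564, -0.0109, 0.0111]
eef_rot: [-3.139, -0.0, 1.561]
force: [-0.0, -0.0, -0.3]
grip_width: 0.0656
```

Request:
carry_out(deltas=[{"x": 0,"y": 0,"z": 0,"wx": 0,"wy": 0,"wz": 0,"jaw": 10},{"x": 0,"y": 0,"z": 0,"wx": 0,"wy": 0,"wz": 0,"jaw": 10},{"x": 0,"y": 0,"z": 0,"wx": 0,"wy": 0,"wz": 0,"jaw": 10},{"x": 0,"y": 0,"z": 0,"wx": 0,"wy": 0,"wz": 0,"jaw": 10},{"x": 0,"y": 0,"z": 0,"wx": 0,"wy": 0,"wz": 0,"jaw": 10},{"x": 0,"y": 0,"z": 0,"wx": 0,"wy": 0,"wz": 0,"jaw": 10}])

```text
time_s: 19.97
ee_pos: [0.4574, -0.0116, 0.0132]
eef_rot: [3.141, 0.0, 1.56]
force: [-1.3, 0.4, 5.1]
grip_width: 0.0366
```

Request:
carry_out(deltas=[{"x": 0,"y": 0,"z": -1,"wx": 0,"wy": 0,"wz": 0,"jaw": 10},{"x": 0,"y": 0,"z": -1,"wx": 0,"wy": 0,"wz": 0,"jaw": 10},{"x": 0,"y": 0,"z": -1,"wx": 0,"wy": 0,"wz": 0,"jaw": 10},{"x": 0,"y": 0,"z": -1,"wx": 0,"wy": 0,"wz": 0,"jaw": 10}])

```text
time_s: 20.3
ee_pos: [0.4568, -0.0116, 0.0936]
eef_rot: [-3.141, -0.0, 1.56]
force: [-0.0, -0.4, -1.0]
grip_width: 0.0366
```

Run:
```python
from h import *
plan(.634,-.183,.13,np.pi/2+.0634)
```

```text
t 20.3 at [ 0.4568 -0.0116  0.0936] yaw 1.56 grip 0.0366 F [-0.  -0.4 -1. ]
 -> N=9 x -0.974 y 0.964 z -0.202 wz -0.104  q6 -0.34
```

Request:
carry_out(deltas=[{"x": -0.974,"y": 0.964,"z": -0.2,"wx": 0,"wy": 0,"wz": -0.104,"jaw": 10},{"x": -0.974,"y": 0.964,"z": -0.2,"wx": 0,"wy": 0,"wz": -0.104,"jaw": 10},{"x": -0.974,"y": 0.964,"z": -0.2,"wx": 0,"wy": 0,"wz": -0.104,"jaw": 10},{"x": -0.974,"y": 0.964,"z": -0.2,"wx": 0,"wy": 0,"wz": -0.104,"jaw": 10},{"x": -0.974,"y": 0.964,"z": -0.2,"wx": 0,"wy": 0,"wz": -0.104,"jaw": 10},{"x": -0.974,"y": 0.964,"z": -0.2,"wx": 0,"wy": 0,"wz": -0.104,"jaw": 10},{"x": -0.974,"y": 0.964,"z": -0.2,"wx": 0,"wy": 0,"wz": -0.104,"jaw": 10},{"x": -0.974,"y": 0.964,"z": -0.2,"wx": 0,"wy": 0,"wz": -0.104,"jaw": 10},{"x": -0.974,"y": 0.964,"z": -0.2,"wx": 0,"wy": 0,"wz": -0.104,"jaw": 10},{"x": 0,"y": 0,"z": 0,"wx": 0,"wy": 0,"wz": 0,"jaw": 10},{"x": 0,"y": 0,"z": 0,"wx": 0,"wy": 0,"wz": 0,"jaw": 10}])

```text
time_s: 21.22
ee_pos: [0.6344, -0.1836, 0.1279]
eef_rot: [-3.141, -0.0, 1.634]
force: [-0.6, 0.1, -1.3]
grip_width: 0.0365
```

Run:
```python
from h import *
look("w9",[("tray_three",0),("roller_mid",.14)])
plan(.634,-.183,.015,np.pi/2+.0634)
g=cv2.cvtColor(cv2.imread("pics/w9.png"),cv2.COLOR_BGR2GRAY)
```

```text
tray_three [200.1 291.8] 0.81 [ 0.6362 -0.184  -0.    ]
roller_mid [264.4 291.5] 0.83 [ 0.6352 -0.1822  0.14  ]
t 21.37 at [ 0.6338 -0.1823  0.1284] yaw 1.635 grip 0.0369 F [-0.8 -0.1 -1.4]
 -> N=6 x -0.006 y 0.001 z 0.945 wz 0.002  q6 -0.34
```

View pics/w9.png

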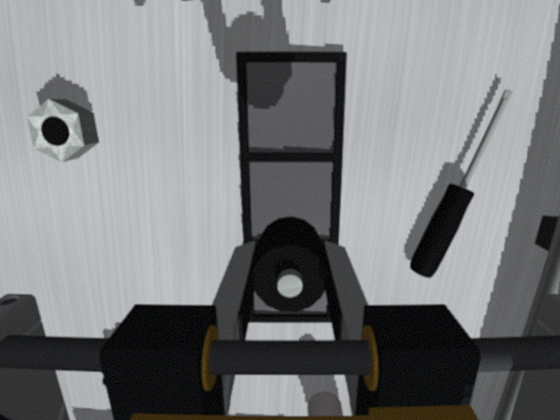

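```bash
cat > edges.py <<'E'
from h import *
def prof(g,rows,cl,cr):
    out=[]
    for r in rows:
        L=g[r,cl[0]:cl[1]].astype(float); Rr=g[r,cr[0]:cr[1]].astype(float)
        # outer edge: strongest negative gradient left, strongest positive right, subpixel
        def sub(d):
            i=int(np.argmax(d)); i=min(max(i,1),len(d)-2); a,b,c=d[i-1:i+2]; den=a-2*b+c
            return i+(0.5*(a-c)/den if den else 0)
        out.append((r,cl[0]+sub(-np.diff(L))+.5,cr[0]+sub(np.diff(Rr))+.5))
    return out
E
python3 - <<'E'
from edges import *
g=cv2.cvtColor(cv2.imread("pics/w9.png"),cv2.COLOR_BGR2GRAY); g=cv2.GaussianBlur(g,(3,3),0); p=lp("w9")
W=lambda r,c,z=.008: atz("wrist",(r,c),z,p)[:2]
M=[]
for r,a,b in prof(g,[62,125,140,175,190,205,220],(230,250),(332,352)):
    A,B=W(r,a),W(r,b); M.append((A+B)/2); print(r,round(a,1),round(b,1),np.linalg.norm(A-B).round(4),M[-1].round(4))
print([(r,int(g[r,320])) for r in range(48,66)],[(r,int(g[r,310])) for r in range(148,168)],[(r,int(g[r,265])) for r in range(148,168)],[(r,int(g[r,330])) for r in range(230,250)])
M=np.array(M); d=M[0]-M[-1]; print(np.arctan2(-d[0],d[1]))
E
```

```text
62 235.9 345.6 0.0915 [ 0.6274 -0.0626]
125 237.6 343.2 0.0921 [ 0.6304 -0.1141]
140 238.7 342.6 0.0916 [ 0.6314 -0.127 ]
175 240.2 341.2 0.0916 [ 0.6334 -0.1583]
190 240.4 340.4 0.0919 [ 0.6341 -0.1723]
205 241.3 339.8 0.0916 [ 0.6351 -0.1866]
220 241.4 339.1 0.092 [ 0.6358 -0.2013]
[(48, 97), (49, 95), (50, 87), (51, 67), (52, 43), (53, 27), (54, 19), (55, 17), (56, 18), (57, 18), (58, 18), (59, 19), (60, 23), (61, 35), (62, 58), (63, 81), (64, 92), (65, 95)] [(148, 60), (149, 50), (150, 47), (151, 41), (152, 31), (153, 22), (154, 19), (155, 19), (156, 20), (157, 20), (158, 20), (159, 21), (160, 28), (161, 45), (162, 67), (163, 84), (164, 91), (165, 92), (166, 92), (167, 92)] [(148, 60), (149, 50), (150, 45), (151, 41), (152, 31), (153, 22), (154, 18), (155, 18), (156, 18), (157, 18), (158, 17), (159, 17), (160, 26), (161, 46), (162, 69), (163, 85), (164, 91), (165, 90), (166, 90), (167, 91)] [(230, 33), (231, 33), (232, 33), (233, 33), (234, 32), (235, 30), (236, 28), (237, 27), (238, 24), (239, 19), (240, 21), (241, 34), (242, 50), (243, 60), (244, 63), (245, 64), (246, 65), (247, 64), (248, 63), (249, 64)]
0.060628085950615924
```

Run:
```python
from edges import *
p=lp("w9"); W=lambda r,c,z=.008: atz("wrist",(r,c),z,p)[:2]
th=.061; Y=np.array([-np.sin(th),np.cos(th)]); c=np.array([.6333,-.1463])  # mean of mids
c=np.mean([[.6274,-.0626],[.6304,-.1141],[.6314,-.127],[.6334,-.1583],[.6341,-.1723],[.6351,-.1866],[.6358,-.2013]],0)
for r,col,y in [(51.5,291,.130),(61.7,291,.122),(152,291,.046),(161.4,291,.038),(240.7,330,-.046)]:
    w=W(r,col); s=(w-c)@Y; print(y,(c+(s-y)*Y).round(4))
o=c+((W(156.7,291)-c)@Y-.042)*Y; print("origin",o,"ends",o+.084*Y,o-.084*Y)
# roller in hand
tz=.1284-.0134+.050
print("axle top",atz("wrist",(286,290),tz,p), "body top ctr", ctrl.get_obs()["ee_pos"])
plan(o[0],o[1],.0164,np.pi/2+th)
```

```text
0.13 [ 0.6349 -0.1843]
0.122 [ 0.6349 -0.1843]
0.046 [ 0.6348 -0.1835]
0.038 [ 0.6348 -0.1839]
-0.046 [ 0.6344 -0.1762]
origin [ 0.63481532 -0.1837037 ] ends [ 0.6296945  -0.09985993] [ 0.63993615 -0.26754746]
axle top [ 0.63430186 -0.1813387   0.165     ] body top ctr [ 0.63380692 -0.18225974  0.12843844]
t 21.37 at [ 0.6338 -0.1823  0.1284] yaw 1.635 grip 0.0369 F [-0.8 -0.1 -1.4]
 -> N=6 x -0.013 y 0.008 z 0.934 wz 0.007  q6 -0.34
```

Request:
carry_out(deltas=[{"x": -0.08,"y": 0.04,"z": 0.9,"wx": 0,"wy": 0,"wz": 0,"jaw": 10},{"x": 0,"y": 0,"z": 0.9,"wx": 0,"wy": 0,"wz": 0,"jaw": 10},{"x": 0,"y": 0,"z": 0.9,"wx": 0,"wy": 0,"wz": 0,"jaw": 10},{"x": 0,"y": 0,"z": 0.9,"wx": 0,"wy": 0,"wz": 0,"jaw": 10},{"x": 0,"y": 0,"z": 0.9,"wx": 0,"wy": 0,"wz": 0,"jaw": 10},{"x": 0,"y": 0,"z": 0.6,"wx": 0,"wy": 0,"wz": 0,"jaw": 10},{"x": 0,"y": 0,"z": 0.3,"wx": 0,"wy": 0,"wz": 0,"jaw": 10},{"x": 0,"y": 0,"z": 0.1,"wx": 0,"wy": 0,"wz": 0,"jaw": 10},{"x": 0,"y": 0,"z": 0,"wx": 0,"wy": 0,"wz": 0,"jaw": 10},{"x": 0,"y": 0,"z": 0,"wx": 0,"wy": 0,"wz": 0,"jaw": 10}])

```text
time_s: 22.2
ee_pos: [0.6357, -0.1845, 0.0198]
eef_rot: [3.14, 0.001, 1.635]
force: [0.9, 0.1, -1.5]
grip_width: 0.0367
```

Request:
carry_out(deltas=[{"x": 0,"y": -0.03,"z": 0.1,"wx": 0,"wy": 0,"wz": 0,"jaw": 10},{"x": 0,"y": 0,"z": 0.08,"wx": 0,"wy": 0,"wz": 0,"jaw": 10},{"x": 0,"y": 0,"z": 0,"wx": 0,"wy": 0,"wz": 0,"jaw": 10},{"x": 0,"y": 0,"z": 0,"wx": 0,"wy": 0,"wz": 0,"jaw": 10}])

```text
time_s: 22.53
ee_pos: [0.6351, -0.1847, 0.0163]
eef_rot: [3.14, 0.001, 1.635]
force: [-2.0, 0.7, 5.2]
grip_width: 0.0367
```

Request:
carry_out(deltas=[{"x": 0,"y": 0,"z": 0,"wx": 0,"wy": 0,"wz": 0,"jaw": 60},{"x": 0,"y": 0,"z": 0,"wx": 0,"wy": 0,"wz": 0,"jaw": 60},{"x": 0,"y": 0,"z": 0,"wx": 0,"wy": 0,"wz": 0,"jaw": 60},{"x": 0,"y": 0,"z": 0,"wx": 0,"wy": 0,"wz": 0,"jaw": 60},{"x": 0,"y": 0,"z": -0.5,"wx": 0,"wy": 0,"wz": 0,"jaw": 60},{"x": 0,"y": 0,"z": -1,"wx": 0,"wy": 0,"wz": 0,"jaw": 60},{"x": 0,"y": 0,"z": -1,"wx": 0,"wy": 0,"wz": 0,"jaw": 60},{"x": 0,"y": 0,"z": -1,"wx": 0,"wy": 0,"wz": 0,"jaw": 60},{"x": 0,"y": 0,"z": -1,"wx": 0,"wy": 0,"wz": 0,"jaw": 100},{"x": 0,"y": 0,"z": -1,"wx": 0,"wy": 0,"wz": 0,"jaw": 100},{"x": 0,"y": 0,"z": -1,"wx": 0,"wy": 0,"wz": 0,"jaw": 100}])

```text
time_s: 23.45
ee_pos: [0.6346, -0.1845, 0.147]
eef_rot: [3.141, 0.0, 1.635]
force: [-0.4, -0.4, -0.4]
grip_width: 0.0731
```

Run:
```python
from h import *
look("w10",[("roller_mid",.028),("tray_three",0)])
p=lp("w10"); print("ideal axle top, mid px",proj("wrist",[(.6348,-.1839,.053),(.6348,-.1839,.028),(.6348,-.1839,.047)],p))
plan(.463,-.382,.15,np.pi/2-.69)
```

```text
roller_mid [200.1 291.9] 0.65 [ 0.6365 -0.1825  0.028 ]
ideal axle top, mid px [[209.31659928 290.03093763]
 [201.41180908 289.98905971]
 [207.3012713  290.02026344]]
t 23.6 at [ 0.6353 -0.1847  0.1471] yaw 1.635 grip 0.0849 F [-0.1 -0.4 -1. ]
 -> N=13 x -0.936 y -0.434 z -0.011 wz 0.725  q6 0.00
```

View pics/w10.png

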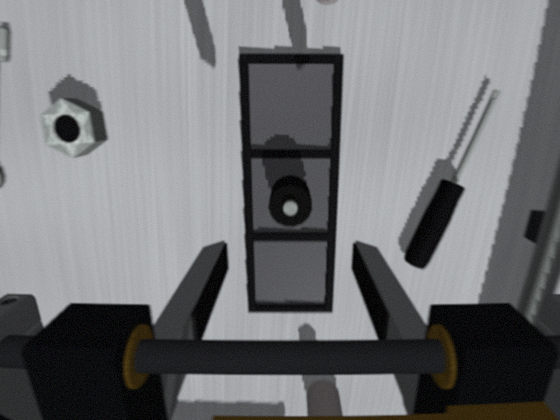

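Request:
carry_out(deltas=[{"x": -0.936,"y": -0.434,"z": 0,"wx": 0,"wy": 0,"wz": 0.725,"jaw": 100},{"x": -0.936,"y": -0.434,"z": 0,"wx": 0,"wy": 0,"wz": 0.725,"jaw": 100},{"x": -0.936,"y": -0.434,"z": 0,"wx": 0,"wy": 0,"wz": 0.725,"jaw": 100},{"x": -0.936,"y": -0.434,"z": 0,"wx": 0,"wy": 0,"wz": 0.725,"jaw": 100},{"x": -0.936,"y": -0.434,"z": 0,"wx": 0,"wy": 0,"wz": 0.725,"jaw": 100},{"x": -0.936,"y": -0.434,"z": 0,"wx": 0,"wy": 0,"wz": 0.725,"jaw": 100},{"x": -0.936,"y": -0.434,"z": 0,"wx": 0,"wy": 0,"wz": 0.725,"jaw": 100},{"x": -0.936,"y": -0.434,"z": 0,"wx": 0,"wy": 0,"wz": 0.725,"jaw": 100},{"x": -0.936,"y": -0.434,"z": 0,"wx": 0,"wy": 0,"wz": 0.725,"jaw": 100},{"x": -0.936,"y": -0.434,"z": 0,"wx": 0,"wy": 0,"wz": 0.725,"jaw": 100},{"x": -0.936,"y": -0.434,"z": 0,"wx": 0,"wy": 0,"wz": 0.725,"jaw": 100},{"x": -0.936,"y": -0.434,"z": 0,"wx": 0,"wy": 0,"wz": 0.725,"jaw": 100}])

```text
time_s: 24.6
ee_pos: [0.4791, -0.372, 0.1439]
eef_rot: [-3.14, -0.0, 0.936]
force: [0.3, 0.4, 0.4]
grip_width: 0.0936
```

Request:
carry_out(deltas=[{"x": -0.936,"y": -0.434,"z": 0,"wx": 0,"wy": 0,"wz": 0.725,"jaw": 100},{"x": 0,"y": 0,"z": 0,"wx": 0,"wy": 0,"wz": 0,"jaw": 100},{"x": 0,"y": 0,"z": 0,"wx": 0,"wy": 0,"wz": 0,"jaw": 100}])

```text
time_s: 24.85
ee_pos: [0.4617, -0.3818, 0.1444]
eef_rot: [-3.14, -0.0, 0.88]
force: [0.2, -0.1, 0.1]
grip_width: 0.0938
```

Run:
```python
from h import *
look("w11",[("star_knob_mid",.014)])
p=lp("w11")
im=cv2.imread("pics/w11.png"); cv2.imwrite("pics/w11z.png",cv2.resize(im[140:260,230:350],None,fx=5,fy=5,interpolation=cv2.INTER_CUBIC))
plan(.464,-.382,.012,np.pi/2-.69)
```

```text
star_knob_mid [192.8 291.5] 0.96 [ 0.4653 -0.378   0.014 ]
t 24.95 at [ 0.4628 -0.3812  0.1447] yaw 0.882 grip 0.0938 F [-0.3 -0.2  0.4]
 -> N=7 x 0.001 y 0.010 z 0.948 wz 0.003  q6 0.00
```

View pics/w11.png

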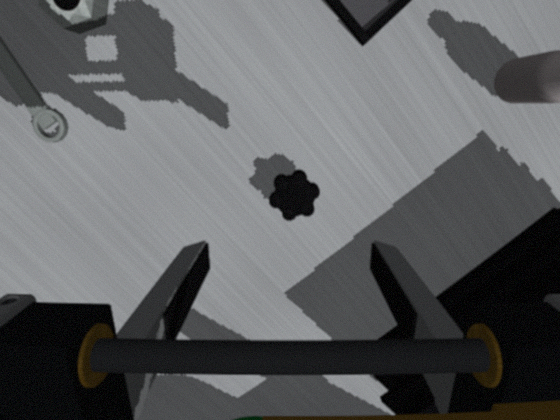

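View pics/w11z.png

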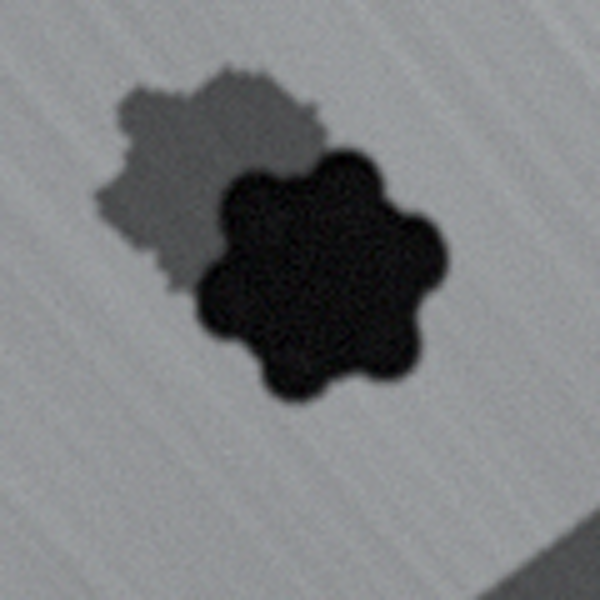

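Run:
```python
from h import *
p=lp("w11"); g=cv2.cvtColor(cv2.imread("pics/w11.png"),cv2.COLOR_BGR2GRAY)
m=np.zeros_like(g); m[160:235,255:335]=(g[160:235,255:335]<45)*255
c=max(cv2.findContours(m,0,2)[0],key=cv2.contourArea); (x,y),r=cv2.minEnclosingCircle(c); M=cv2.moments(c); print(x,y,r,M["m10"]/M["m00"],M["m01"]/M["m00"])
x,y=M["m10"]/M["m00"],M["m01"]/M["m00"]
for z in (.022,.026,.028): print(atz("wrist",(y,x),z,p))
w=atz("wrist",(y,x),.026,p)
plan(w[0],w[1],.0115,.882-.262,7)
```

```text
293.5 194.5 25.544178009033203 293.4847910746237 194.43448058099148
[ 0.46701776 -0.37883331  0.022     ]
[ 0.46764519 -0.37801372  0.026     ]
[ 0.4679589  -0.37760392  0.028     ]
t 24.95 at [ 0.4628 -0.3812  0.1447] yaw 0.882 grip 0.0938 F [-0.3 -0.2  0.4]
 -> N=7 x 0.041 y 0.008 z 0.951 wz 0.468  q6 0.27
```

Request:
carry_out(deltas=[{"x": 0.041,"y": 0.008,"z": 0.9,"wx": 0,"wy": 0,"wz": 0.468,"jaw": 100},{"x": 0.041,"y": 0.008,"z": 0.9,"wx": 0,"wy": 0,"wz": 0.468,"jaw": 80},{"x": 0.041,"y": 0.008,"z": 0.9,"wx": 0,"wy": 0,"wz": 0.468,"jaw": 75},{"x": 0.041,"y": 0.008,"z": 0.9,"wx": 0,"wy": 0,"wz": 0.468,"jaw": 75},{"x": 0.041,"y": 0.008,"z": 0.9,"wx": 0,"wy": 0,"wz": 0.468,"jaw": 75},{"x": 0.041,"y": 0.008,"z": 0.9,"wx": 0,"wy": 0,"wz": 0.468,"jaw": 75},{"x": 0.041,"y": 0.008,"z": 0.8,"wx": 0,"wy": 0,"wz": 0.468,"jaw": 75},{"x": 0,"y": 0,"z": 0.4,"wx": 0,"wy": 0,"wz": 0,"jaw": 75},{"x": 0,"y": 0,"z": 0,"wx": 0,"wy": 0,"wz": 0,"jaw": 75},{"x": 0,"y": 0,"z": 0,"wx": 0,"wy": 0,"wz": 0,"jaw": 75}], squeeze=25)

```text
time_s: 25.78
ee_pos: [0.4676, -0.3783, 0.0133]
eef_rot: [-3.141, 0.0, 0.621]
force: [-0.4, -0.2, -0.6]
grip_width: 0.0707
```

Request:
carry_out(deltas=[{"x": 0,"y": 0,"z": 0,"wx": 0,"wy": 0,"wz": 0,"jaw": 20},{"x": 0,"y": 0,"z": 0,"wx": 0,"wy": 0,"wz": 0,"jaw": 20},{"x": 0,"y": 0,"z": 0,"wx": 0,"wy": 0,"wz": 0,"jaw": 20},{"x": 0,"y": 0,"z": 0,"wx": 0,"wy": 0,"wz": 0,"jaw": 20},{"x": 0,"y": 0,"z": 0,"wx": 0,"wy": 0,"wz": 0,"jaw": 20},{"x": 0,"y": 0,"z": 0,"wx": 0,"wy": 0,"wz": 0,"jaw": 20}])

```text
time_s: 26.28
ee_pos: [0.4674, -0.3788, 0.0136]
eef_rot: [3.141, -0.0, 0.619]
force: [-0.6, -0.2, 5.3]
grip_width: 0.0425
```

Request:
carry_out(deltas=[{"x": 0,"y": 0,"z": -1,"wx": 0,"wy": 0,"wz": 0,"jaw": 20},{"x": 0,"y": 0,"z": -1,"wx": 0,"wy": 0,"wz": 0,"jaw": 20},{"x": 0,"y": 0,"z": -1,"wx": 0,"wy": 0,"wz": 0,"jaw": 20},{"x": 0,"y": 0,"z": -1,"wx": 0,"wy": 0,"wz": 0,"jaw": 20},{"x": 0,"y": 0,"z": -1,"wx": 0,"wy": 0,"wz": 0,"jaw": 20}])

```text
time_s: 26.7
ee_pos: [0.467, -0.3785, 0.114]
eef_rot: [-3.141, 0.0, 0.619]
force: [-0.4, 0.3, -0.1]
grip_width: 0.0425
```

Run:
```python
from h import *
for y in (np.pi/2+.061,np.pi/2-.4):
  plan(.6399,-.2678,.13,y); plan(.6297,-.1001,.13,y)
b=atz("top",(140,458),.05); print("bottle~",b, atz("top",(135,466),.1),atz("side",(312,457),.1))
```

```text
t 26.7 at [ 0.467  -0.3785  0.114 ] yaw 0.619 grip 0.0425 F [-0.4  0.3 -0.1]
 -> N=13 x 0.717 y 0.407 z -0.061 wz -0.974  q6 -0.46
t 26.7 at [ 0.467  -0.3785  0.114 ] yaw 0.619 grip 0.0425 F [-0.4  0.3 -0.1]
 -> N=17 x 0.989 y 0.053 z -0.047 wz -0.745  q6 -0.22
t 26.7 at [ 0.467  -0.3785  0.114 ] yaw 0.619 grip 0.0425 F [-0.4  0.3 -0.1]
 -> N=10 x 0.994 y 0.305 z -0.080 wz -0.690  q6 0.00
t 26.7 at [ 0.467  -0.3785  0.114 ] yaw 0.619 grip 0.0425 F [-0.4  0.3 -0.1]
 -> N=17 x 0.948 y -0.156 z -0.047 wz -0.406  q6 0.24
bottle~ [ 0.69221804 -0.4311218   0.05      ] [ 0.68718972 -0.4291701   0.1       ] [ 0.68408036 -0.43365826  0.1       ]
```

Request:
carry_out(deltas=[{"x": 0.717,"y": 0.407,"z": -0.06,"wx": 0,"wy": 0,"wz": -0.974,"jaw": 20},{"x": 0.717,"y": 0.407,"z": -0.06,"wx": 0,"wy": 0,"wz": -0.974,"jaw": 20},{"x": 0.717,"y": 0.407,"z": -0.06,"wx": 0,"wy": 0,"wz": -0.974,"jaw": 20},{"x": 0.717,"y": 0.407,"z": -0.06,"wx": 0,"wy": 0,"wz": -0.974,"jaw": 20},{"x": 0.717,"y": 0.407,"z": -0.06,"wx": 0,"wy": 0,"wz": -0.974,"jaw": 20},{"x": 0.717,"y": 0.407,"z": -0.06,"wx": 0,"wy": 0,"wz": -0.974,"jaw": 20},{"x": 0.717,"y": 0.407,"z": -0.06,"wx": 0,"wy": 0,"wz": -0.974,"jaw": 20},{"x": 0.717,"y": 0.407,"z": -0.06,"wx": 0,"wy": 0,"wz": -0.974,"jaw": 20},{"x": 0.717,"y": 0.407,"z": -0.06,"wx": 0,"wy": 0,"wz": -0.974,"jaw": 20},{"x": 0.717,"y": 0.407,"z": -0.06,"wx": 0,"wy": 0,"wz": -0.974,"jaw": 20},{"x": 0.717,"y": 0.407,"z": -0.06,"wx": 0,"wy": 0,"wz": -0.974,"jaw": 20},{"x": 0.717,"y": 0.407,"z": -0.06,"wx": 0,"wy": 0,"wz": -0.974,"jaw": 20}])

```text
time_s: 27.7
ee_pos: [0.6321, -0.2814, 0.1272]
eef_rot: [-3.141, -0.0, 1.557]
force: [-0.5, -0.9, -0.7]
grip_width: 0.0424
```

Request:
carry_out(deltas=[{"x": 0.717,"y": 0.407,"z": -0.06,"wx": 0,"wy": 0,"wz": -0.974,"jaw": 20},{"x": 0,"y": 0,"z": 0,"wx": 0,"wy": 0,"wz": 0,"jaw": 20},{"x": 0,"y": 0,"z": 0,"wx": 0,"wy": 0,"wz": 0,"jaw": 20}])

```text
time_s: 27.95
ee_pos: [0.6402, -0.2673, 0.1285]
eef_rot: [-3.141, -0.0, 1.631]
force: [0.1, 0.1, -1.3]
grip_width: 0.0426
```

Run:
```python
from h import *
look("w12",[("star_knob_mid",.127)])
p=lp("w12")
o=np.array([.6348,-.1839]);th=.061;X=np.array([np.cos(th),np.sin(th)]);Y=np.array([-np.sin(th),np.cos(th)])
b=o-.084*Y
print("divider edges",proj("wrist",[(*(o-.038*Y),.008),(*(o-.046*Y),.008),(*(o-.046*Y+.046*X),.008),(*(o-.046*Y-.046*X),.008)],p).round(1))
plan(b[0],b[1],.0168,np.pi/2+th)
o2=ctrl.get_obs()["ee_pos"]; print(proj("wrist",[(o2[0],o2[1],o2[2]-.0136+.026)],p))
```

```text
star_knob_mid [259.4 289.1] 0.88 [ 0.6398 -0.2695  0.127 ]
divider edges [[152.4 289.6]
 [161.3 289.6]
 [161.4 340.8]
 [161.4 238.4]]
t 28.05 at [ 0.6397 -0.2684  0.1285] yaw 1.629 grip 0.0428 F [ 0.1 -0.  -0.8]
 -> N=6 x 0.005 y 0.003 z 0.931 wz -0.005  q6 -0.46
[[268.5386853  288.89242198]]
```

View pics/w12.png

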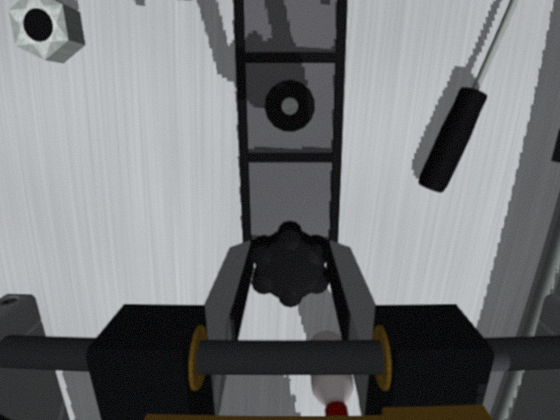

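Request:
carry_out(deltas=[{"x": -0.03,"y": 0,"z": 0.9,"wx": 0,"wy": 0,"wz": 0,"jaw": 20},{"x": 0,"y": 0,"z": 0.9,"wx": 0,"wy": 0,"wz": 0,"jaw": 20},{"x": 0,"y": 0,"z": 0.9,"wx": 0,"wy": 0,"wz": 0,"jaw": 20},{"x": 0,"y": 0,"z": 0.9,"wx": 0,"wy": 0,"wz": 0,"jaw": 20},{"x": 0,"y": 0,"z": 0.9,"wx": 0,"wy": 0,"wz": 0,"jaw": 20},{"x": 0,"y": 0,"z": 0.6,"wx": 0,"wy": 0,"wz": 0,"jaw": 20},{"x": 0,"y": 0,"z": 0.3,"wx": 0,"wy": 0,"wz": 0,"jaw": 20},{"x": 0,"y": 0,"z": 0.1,"wx": 0,"wy": 0,"wz": 0,"jaw": 20},{"x": 0,"y": 0,"z": 0,"wx": 0,"wy": 0,"wz": 0,"jaw": 20},{"x": 0,"y": 0,"z": 0,"wx": 0,"wy": 0,"wz": 0,"jaw": 20}])

```text
time_s: 28.88
ee_pos: [0.6405, -0.2688, 0.0198]
eef_rot: [3.14, 0.001, 1.631]
force: [0.2, 0.4, -0.5]
grip_width: 0.0423
```

Request:
carry_out(deltas=[{"x": 0,"y": 0,"z": 0.1,"wx": 0,"wy": 0,"wz": 0,"jaw": 20},{"x": 0,"y": 0,"z": 0.07,"wx": 0,"wy": 0,"wz": 0,"jaw": 20},{"x": 0,"y": 0,"z": 0,"wx": 0,"wy": 0,"wz": 0,"jaw": 20},{"x": 0,"y": 0,"z": 0,"wx": 0,"wy": 0,"wz": 0,"jaw": 20}])

```text
time_s: 29.22
ee_pos: [0.6406, -0.2686, 0.0167]
eef_rot: [3.14, 0.001, 1.632]
force: [-2.5, 1.0, 6.1]
grip_width: 0.0426
```

Request:
carry_out(deltas=[{"x": 0,"y": 0,"z": 0,"wx": 0,"wy": 0,"wz": 0,"jaw": 65},{"x": 0,"y": 0,"z": 0,"wx": 0,"wy": 0,"wz": 0,"jaw": 65},{"x": 0,"y": 0,"z": 0,"wx": 0,"wy": 0,"wz": 0,"jaw": 65},{"x": 0,"y": 0,"z": 0,"wx": 0,"wy": 0,"wz": 0,"jaw": 65},{"x": 0,"y": 0,"z": -0.5,"wx": 0,"wy": 0,"wz": 0,"jaw": 65},{"x": 0,"y": 0,"z": -1,"wx": 0,"wy": 0,"wz": 0,"jaw": 65},{"x": 0,"y": 0,"z": -1,"wx": 0,"wy": 0,"wz": 0,"jaw": 65},{"x": 0,"y": 0,"z": -1,"wx": 0,"wy": 0,"wz": 0,"jaw": 65},{"x": 0,"y": 0,"z": -1,"wx": 0,"wy": 0,"wz": 0,"jaw": 100},{"x": 0,"y": 0,"z": -1,"wx": 0,"wy": 0,"wz": 0,"jaw": 100},{"x": 0,"y": 0,"z": -1,"wx": 0,"wy": 0,"wz": 0,"jaw": 100}])

```text
time_s: 30.13
ee_pos: [0.6401, -0.2684, 0.1472]
eef_rot: [3.141, 0.0, 1.631]
force: [-0.4, -0.3, 0.7]
grip_width: 0.0779
```

Run:
```python
from h import *
look("w13",[("star_knob_mid",.017)])
p=lp("w13")
o=np.array([.6348,-.1839]);th=.061;Y=np.array([-np.sin(th),np.cos(th)])
b=o-.084*Y
print("ideal mid/top",proj("wrist",[(*b,.017),(*b,.029)],p).round(1))
plan(.4455,.2665,.15,np.pi/2+.54)
```

```text
star_knob_mid [199.5 288.7] 0.76 [ 0.6391 -0.2691  0.017 ]
ideal mid/top [[198.2 289.7]
 [201.6 289.7]]
t 30.23 at [ 0.6414 -0.269   0.15  ] yaw 1.632 grip 0.0853 F [0.6 0.1 0.5]
 -> N=29 x 0.991 y -0.058 z 0.000 wz -0.207  q6 -0.00
```

View pics/w13.png

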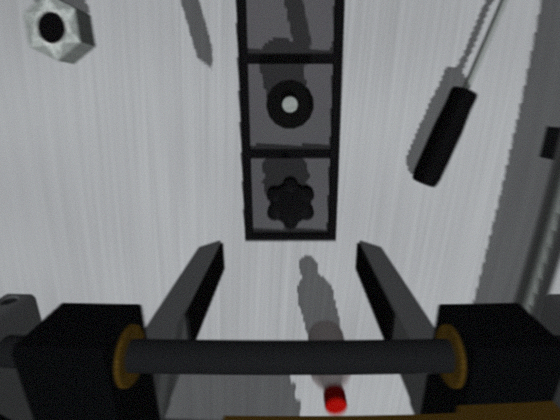

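Request:
carry_out(deltas=[{"x": 0.991,"y": -0.058,"z": 0,"wx": 0,"wy": 0,"wz": -0.207,"jaw": 100},{"x": 0.991,"y": -0.058,"z": 0,"wx": 0,"wy": 0,"wz": -0.207,"jaw": 100},{"x": 0.991,"y": -0.058,"z": 0,"wx": 0,"wy": 0,"wz": -0.207,"jaw": 100},{"x": 0.991,"y": -0.058,"z": 0,"wx": 0,"wy": 0,"wz": -0.207,"jaw": 100},{"x": 0.991,"y": -0.058,"z": 0,"wx": 0,"wy": 0,"wz": -0.207,"jaw": 100},{"x": 0.991,"y": -0.058,"z": 0,"wx": 0,"wy": 0,"wz": -0.207,"jaw": 100},{"x": 0.991,"y": -0.058,"z": 0,"wx": 0,"wy": 0,"wz": -0.207,"jaw": 100},{"x": 0.991,"y": -0.058,"z": 0,"wx": 0,"wy": 0,"wz": -0.207,"jaw": 100},{"x": 0.991,"y": -0.058,"z": 0,"wx": 0,"wy": 0,"wz": -0.207,"jaw": 100},{"x": 0.991,"y": -0.058,"z": 0,"wx": 0,"wy": 0,"wz": -0.207,"jaw": 100}])

```text
time_s: 31.07
ee_pos: [0.6014, -0.0728, 0.1448]
eef_rot: [-3.141, -0.0, 1.798]
force: [0.7, 0.1, 0.7]
grip_width: 0.094
```

Request:
carry_out(deltas=[{"x": 0.991,"y": -0.058,"z": 0,"wx": 0,"wy": 0,"wz": -0.207,"jaw": 100},{"x": 0.991,"y": -0.058,"z": 0,"wx": 0,"wy": 0,"wz": -0.207,"jaw": 100},{"x": 0.991,"y": -0.058,"z": 0,"wx": 0,"wy": 0,"wz": -0.207,"jaw": 100},{"x": 0.991,"y": -0.058,"z": 0,"wx": 0,"wy": 0,"wz": -0.207,"jaw": 100},{"x": 0.991,"y": -0.058,"z": 0,"wx": 0,"wy": 0,"wz": -0.207,"jaw": 100},{"x": 0.991,"y": -0.058,"z": 0,"wx": 0,"wy": 0,"wz": -0.207,"jaw": 100},{"x": 0.991,"y": -0.058,"z": 0,"wx": 0,"wy": 0,"wz": -0.207,"jaw": 100},{"x": 0.991,"y": -0.058,"z": 0,"wx": 0,"wy": 0,"wz": -0.207,"jaw": 100},{"x": 0.991,"y": -0.058,"z": 0,"wx": 0,"wy": 0,"wz": -0.207,"jaw": 100},{"x": 0.991,"y": -0.058,"z": 0,"wx": 0,"wy": 0,"wz": -0.207,"jaw": 100}])

```text
time_s: 31.9
ee_pos: [0.5315, 0.1127, 0.1449]
eef_rot: [-3.141, -0.0, 1.964]
force: [0.6, 0.2, -0.1]
grip_width: 0.094
```

Request:
carry_out(deltas=[{"x": 0.991,"y": -0.058,"z": 0,"wx": 0,"wy": 0,"wz": -0.207,"jaw": 100},{"x": 0.991,"y": -0.058,"z": 0,"wx": 0,"wy": 0,"wz": -0.207,"jaw": 100},{"x": 0.991,"y": -0.058,"z": 0,"wx": 0,"wy": 0,"wz": -0.207,"jaw": 100},{"x": 0.991,"y": -0.058,"z": 0,"wx": 0,"wy": 0,"wz": -0.207,"jaw": 100},{"x": 0.991,"y": -0.058,"z": 0,"wx": 0,"wy": 0,"wz": -0.207,"jaw": 100},{"x": 0.991,"y": -0.058,"z": 0,"wx": 0,"wy": 0,"wz": -0.207,"jaw": 100},{"x": 0.991,"y": -0.058,"z": 0,"wx": 0,"wy": 0,"wz": -0.207,"jaw": 100},{"x": 0.991,"y": -0.058,"z": 0,"wx": 0,"wy": 0,"wz": -0.207,"jaw": 100},{"x": 0.991,"y": -0.058,"z": 0,"wx": 0,"wy": 0,"wz": -0.207,"jaw": 100},{"x": 0,"y": 0,"z": 0,"wx": 0,"wy": 0,"wz": 0,"jaw": 100},{"x": 0,"y": 0,"z": 0,"wx": 0,"wy": 0,"wz": 0,"jaw": 100}])

```text
time_s: 32.82
ee_pos: [0.4436, 0.2674, 0.145]
eef_rot: [-3.141, 0.0, 2.113]
force: [-0.1, -0.1, -0.1]
grip_width: 0.094
```

Run:
```python
from h import *
look("w14",[("small_collar_mid",.013)])
p=lp("w14"); t=np.linspace(0,2*np.pi,90)
for c in [(.4455,.2665)]:
    q=proj("wrist",np.c_[c[0]+.018*np.cos(t),c[1]+.018*np.sin(t),0*t+.026],p); print(q.min(0),q.max(0))
im=cv2.imread("pics/w14.png"); cv2.imwrite("pics/w14z.png",cv2.resize(im[150:250,240:340],None,fx=5,fy=5,interpolation=cv2.INTER_CUBIC))
plan(.4455,.2665,.011,np.pi/2+.54)
```

```text
small_collar_mid [197.2 296.5] 0.73 [0.4491 0.272  0.013 ]
[184.74576437 270.87956509] [222.13602808 309.78256137]
t 32.92 at [0.4443 0.2665 0.1451] yaw 2.111 grip 0.0943 F [ 0.1 -0.7  0.9]
 -> N=7 x -0.004 y 0.007 z 0.958 wz 0.001  q6 -0.00
```

View pics/w14.png

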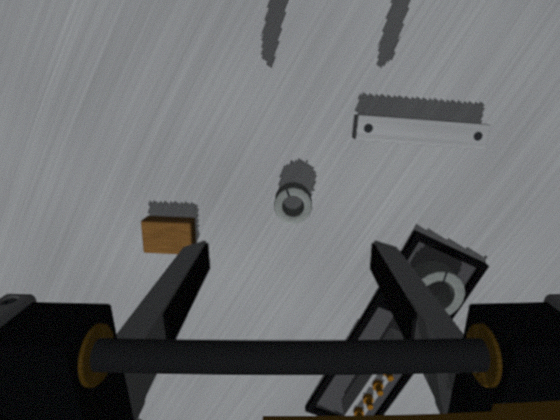

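View pics/w14z.png

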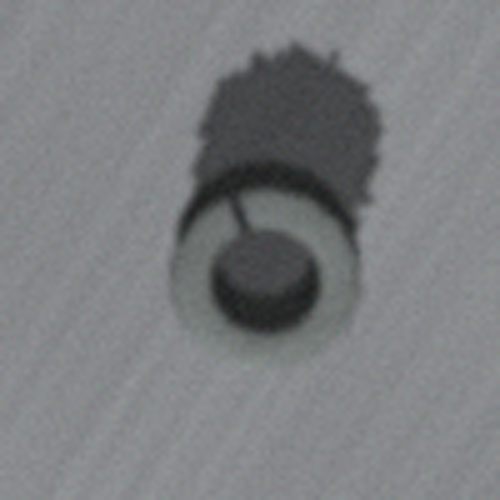

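Run:
```python
from h import *
p=lp("w14"); w=atz("wrist",(205.1,293),.026,p); print(w)
plan(w[0],w[1],.0105,2.112,7)
```

```text
[0.44829014 0.26666245 0.026     ]
t 32.92 at [0.4443 0.2665 0.1451] yaw 2.111 grip 0.0943 F [ 0.1 -0.7  0.9]
 -> N=7 x -0.014 y 0.025 z 0.962 wz -0.002  q6 -0.00
```

Request:
carry_out(deltas=[{"x": -0.1,"y": 0.17,"z": 0.9,"wx": 0,"wy": 0,"wz": 0,"jaw": 90},{"x": 0,"y": 0,"z": 0.9,"wx": 0,"wy": 0,"wz": 0,"jaw": 70},{"x": 0,"y": 0,"z": 0.9,"wx": 0,"wy": 0,"wz": 0,"jaw": 70},{"x": 0,"y": 0,"z": 0.9,"wx": 0,"wy": 0,"wz": 0,"jaw": 70},{"x": 0,"y": 0,"z": 0.9,"wx": 0,"wy": 0,"wz": 0,"jaw": 70},{"x": 0,"y": 0,"z": 0.9,"wx": 0,"wy": 0,"wz": 0,"jaw": 70},{"x": 0,"y": 0,"z": 0.9,"wx": 0,"wy": 0,"wz": 0,"jaw": 70},{"x": 0,"y": 0,"z": 0.4,"wx": 0,"wy": 0,"wz": 0,"jaw": 70},{"x": 0,"y": 0,"z": 0,"wx": 0,"wy": 0,"wz": 0,"jaw": 70},{"x": 0,"y": 0,"z": 0,"wx": 0,"wy": 0,"wz": 0,"jaw": 70}], squeeze=30)

```text
time_s: 33.75
ee_pos: [0.4484, 0.2667, 0.0117]
eef_rot: [-3.141, 0.0, 2.111]
force: [0.1, -1.1, -0.4]
grip_width: 0.0654
```

Request:
carry_out(deltas=[{"x": 0,"y": 0,"z": 0,"wx": 0,"wy": 0,"wz": 0,"jaw": 10},{"x": 0,"y": 0,"z": 0,"wx": 0,"wy": 0,"wz": 0,"jaw": 10},{"x": 0,"y": 0,"z": 0,"wx": 0,"wy": 0,"wz": 0,"jaw": 10},{"x": 0,"y": 0,"z": 0,"wx": 0,"wy": 0,"wz": 0,"jaw": 10},{"x": 0,"y": 0,"z": 0,"wx": 0,"wy": 0,"wz": 0,"jaw": 10},{"x": 0,"y": 0,"z": 0,"wx": 0,"wy": 0,"wz": 0,"jaw": 10},{"x": 0,"y": 0,"z": 0,"wx": 0,"wy": 0,"wz": 0,"jaw": 10}])

```text
time_s: 34.33
ee_pos: [0.4481, 0.2672, 0.0117]
eef_rot: [3.141, 0.0, 2.112]
force: [-0.5, -0.8, 4.4]
grip_width: 0.0358
```

Request:
carry_out(deltas=[{"x": 0,"y": 0,"z": -1,"wx": 0,"wy": 0,"wz": 0,"jaw": 10},{"x": 0,"y": 0,"z": -1,"wx": 0,"wy": 0,"wz": 0,"jaw": 10},{"x": 0,"y": 0,"z": -1,"wx": 0,"wy": 0,"wz": 0,"jaw": 10},{"x": 0,"y": 0,"z": -1,"wx": 0,"wy": 0,"wz": 0,"jaw": 10},{"x": 0,"y": 0,"z": -1,"wx": 0,"wy": 0,"wz": 0,"jaw": 10}])

```text
time_s: 34.75
ee_pos: [0.4477, 0.267, 0.1121]
eef_rot: [-3.141, -0.0, 2.112]
force: [0.3, 0.6, -1.3]
grip_width: 0.036
```

Run:
```python
from h import *
plan(.6297,-.1001,.13,np.pi/2+.061)
```

```text
t 34.75 at [0.4477 0.267  0.1121] yaw 2.112 grip 0.036 F [ 0.3  0.6 -1.3]
 -> N=21 x -0.974 y 0.145 z -0.043 wz 0.286  q6 -0.22
```

Request:
carry_out(deltas=[{"x": -0.974,"y": 0.145,"z": -0.043,"wx": 0,"wy": 0,"wz": 0.286,"jaw": 10},{"x": -0.974,"y": 0.145,"z": -0.043,"wx": 0,"wy": 0,"wz": 0.286,"jaw": 10},{"x": -0.974,"y": 0.145,"z": -0.043,"wx": 0,"wy": 0,"wz": 0.286,"jaw": 10},{"x": -0.974,"y": 0.145,"z": -0.043,"wx": 0,"wy": 0,"wz": 0.286,"jaw": 10},{"x": -0.974,"y": 0.145,"z": -0.043,"wx": 0,"wy": 0,"wz": 0.286,"jaw": 10},{"x": -0.974,"y": 0.145,"z": -0.043,"wx": 0,"wy": 0,"wz": 0.286,"jaw": 10},{"x": -0.974,"y": 0.145,"z": -0.043,"wx": 0,"wy": 0,"wz": 0.286,"jaw": 10},{"x": -0.974,"y": 0.145,"z": -0.043,"wx": 0,"wy": 0,"wz": 0.286,"jaw": 10},{"x": -0.974,"y": 0.145,"z": -0.043,"wx": 0,"wy": 0,"wz": 0.286,"jaw": 10},{"x": -0.974,"y": 0.145,"z": -0.043,"wx": 0,"wy": 0,"wz": 0.286,"jaw": 10},{"x": -0.974,"y": 0.145,"z": -0.043,"wx": 0,"wy": 0,"wz": 0.286,"jaw": 10}])

```text
time_s: 35.67
ee_pos: [0.5656, 0.0848, 0.1205]
eef_rot: [-3.141, -0.0, 1.859]
force: [0.4, -0.2, -1.7]
grip_width: 0.0358
```

Request:
carry_out(deltas=[{"x": -0.974,"y": 0.145,"z": -0.043,"wx": 0,"wy": 0,"wz": 0.286,"jaw": 10},{"x": -0.974,"y": 0.145,"z": -0.043,"wx": 0,"wy": 0,"wz": 0.286,"jaw": 10},{"x": -0.974,"y": 0.145,"z": -0.043,"wx": 0,"wy": 0,"wz": 0.286,"jaw": 10},{"x": -0.974,"y": 0.145,"z": -0.043,"wx": 0,"wy": 0,"wz": 0.286,"jaw": 10},{"x": -0.974,"y": 0.145,"z": -0.043,"wx": 0,"wy": 0,"wz": 0.286,"jaw": 10},{"x": -0.974,"y": 0.145,"z": -0.043,"wx": 0,"wy": 0,"wz": 0.286,"jaw": 10},{"x": -0.974,"y": 0.145,"z": -0.043,"wx": 0,"wy": 0,"wz": 0.286,"jaw": 10},{"x": -0.974,"y": 0.145,"z": -0.043,"wx": 0,"wy": 0,"wz": 0.286,"jaw": 10},{"x": -0.974,"y": 0.145,"z": -0.043,"wx": 0,"wy": 0,"wz": 0.286,"jaw": 10},{"x": -0.974,"y": 0.145,"z": -0.043,"wx": 0,"wy": 0,"wz": 0.286,"jaw": 10},{"x": 0,"y": 0,"z": 0,"wx": 0,"wy": 0,"wz": 0,"jaw": 10},{"x": 0,"y": 0,"z": 0,"wx": 0,"wy": 0,"wz": 0,"jaw": 10}])

```text
time_s: 36.67
ee_pos: [0.6296, -0.1005, 0.1288]
eef_rot: [-3.141, -0.0, 1.63]
force: [-0.5, 0.4, -0.8]
grip_width: 0.0361
```

Run:
```python
from h import *
look("w15",[])
p=lp("w15")
o=np.array([.6348,-.1839]);th=.061;X=np.array([np.cos(th),np.sin(th)]);Y=np.array([-np.sin(th),np.cos(th)])
b=o+.084*Y; t=np.linspace(0,2*np.pi,90)
print("end rim",proj("wrist",[(*(o+.130*Y),.008),(*(o+.122*Y),.008),(*(o+.122*Y+.046*X),.008),(*(o+.122*Y-.046*X),.008)],p).round(1))
e=ctrl.get_obs()["ee_pos"]
q=proj("wrist",np.c_[e[0]+.018*np.cos(t),e[1]+.018*np.sin(t),0*t+e[2]-.0118+.026],p); print(q.min(0),q.max(0))
plan(b[0],b[1],.0148,np.pi/2+th)
```

```text
end rim [[151.4 290. ]
 [160.4 290. ]
 [160.4 341.2]
 [160.5 238.9]]
[236.1165418  256.89485668] [296.00870583 323.04166636]
t 36.72 at [ 0.6296 -0.0996  0.1289] yaw 1.631 grip 0.0358 F [ 0.5 -0.4 -0.8]
 -> N=6 x -0.004 y 0.001 z 0.951 wz -0.001  q6 -0.22
```

View pics/w15.png

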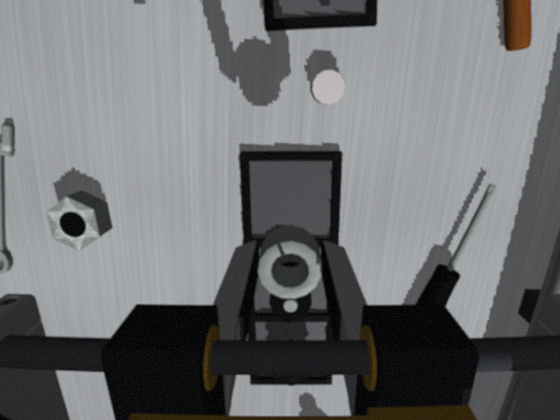

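Request:
carry_out(deltas=[{"x": 0.02,"y": 0,"z": 0.9,"wx": 0,"wy": 0,"wz": 0,"jaw": 10},{"x": 0,"y": 0,"z": 0.9,"wx": 0,"wy": 0,"wz": 0,"jaw": 10},{"x": 0,"y": 0,"z": 0.9,"wx": 0,"wy": 0,"wz": 0,"jaw": 10},{"x": 0,"y": 0,"z": 0.9,"wx": 0,"wy": 0,"wz": 0,"jaw": 10},{"x": 0,"y": 0,"z": 0.9,"wx": 0,"wy": 0,"wz": 0,"jaw": 10},{"x": 0,"y": 0,"z": 0.6,"wx": 0,"wy": 0,"wz": 0,"jaw": 10},{"x": 0,"y": 0,"z": 0.3,"wx": 0,"wy": 0,"wz": 0,"jaw": 10},{"x": 0,"y": 0,"z": 0.15,"wx": 0,"wy": 0,"wz": 0,"jaw": 10},{"x": 0,"y": 0,"z": 0,"wx": 0,"wy": 0,"wz": 0,"jaw": 10},{"x": 0,"y": 0,"z": 0,"wx": 0,"wy": 0,"wz": 0,"jaw": 10}])

```text
time_s: 37.55
ee_pos: [0.6302, -0.0995, 0.0193]
eef_rot: [3.14, 0.0, 1.631]
force: [-0.5, -0.4, -0.8]
grip_width: 0.0356
```

Request:
carry_out(deltas=[{"x": 0,"y": 0,"z": 0.12,"wx": 0,"wy": 0,"wz": 0,"jaw": 10},{"x": 0,"y": 0,"z": 0.1,"wx": 0,"wy": 0,"wz": 0,"jaw": 10},{"x": 0,"y": 0,"z": 0,"wx": 0,"wy": 0,"wz": 0,"jaw": 10},{"x": 0,"y": 0,"z": 0,"wx": 0,"wy": 0,"wz": 0,"jaw": 10}])

```text
time_s: 37.88
ee_pos: [0.6302, -0.0996, 0.0147]
eef_rot: [3.14, 0.0, 1.631]
force: [-0.8, 1.5, 4.4]
grip_width: 0.0361
```

Request:
carry_out(deltas=[{"x": 0,"y": 0,"z": 0,"wx": 0,"wy": 0,"wz": 0,"jaw": 55},{"x": 0,"y": 0,"z": 0,"wx": 0,"wy": 0,"wz": 0,"jaw": 55},{"x": 0,"y": 0,"z": 0,"wx": 0,"wy": 0,"wz": 0,"jaw": 55},{"x": 0,"y": 0,"z": 0,"wx": 0,"wy": 0,"wz": 0,"jaw": 55},{"x": 0,"y": 0,"z": -0.5,"wx": 0,"wy": 0,"wz": 0,"jaw": 55},{"x": 0,"y": 0,"z": -1,"wx": 0,"wy": 0,"wz": 0,"jaw": 55},{"x": 0,"y": 0,"z": -1,"wx": 0,"wy": 0,"wz": 0,"jaw": 55},{"x": 0,"y": 0,"z": -1,"wx": 0,"wy": 0,"wz": 0,"jaw": 55},{"x": 0,"y": 0,"z": -1,"wx": 0,"wy": 0,"wz": 0,"jaw": 100},{"x": 0,"y": 0,"z": -1,"wx": 0,"wy": 0,"wz": 0,"jaw": 100},{"x": 0,"y": 0,"z": -1,"wx": 0,"wy": 0,"wz": 0,"jaw": 100},{"x": 0,"y": 0,"z": 0,"wx": 0,"wy": 0,"wz": 0,"jaw": 100}])

```text
time_s: 38.88
ee_pos: [0.6313, -0.0998, 0.1491]
eef_rot: [3.135, 0.002, 1.631]
force: [0.8, 0.2, 1.5]
grip_width: 0.0746
```

Run:
```python
from h import *
look("w16",[("small_collar_mid",.016),("roller_mid",.028)])
p=lp("w16")
o=np.array([.6348,-.1839]);th=.061;Y=np.array([-np.sin(th),np.cos(th)])
b=o+.084*Y; t=np.linspace(0,2*np.pi,90)
q=proj("wrist",np.c_[b[0]+.018*np.cos(t),b[1]+.018*np.sin(t),0*t+.029],p); print(q.min(0),q.max(0))
cv2.imwrite("pics/side2.png",ctrl.camera("side"))
print(ctrl.get_obs()["time_s"])
```

```text
small_collar_mid [197.3 288.2] 0.67 [ 0.6305 -0.0993  0.016 ]
roller_mid [280.8 289.3] 0.78 [ 0.6366 -0.1825  0.028 ]
[182.63281867 267.85623899] [220.01133595 306.69405086]
39.0833
```

View pics/w16.png

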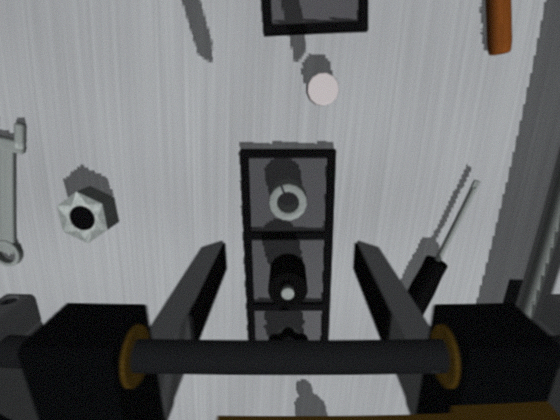

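View pics/side2.png

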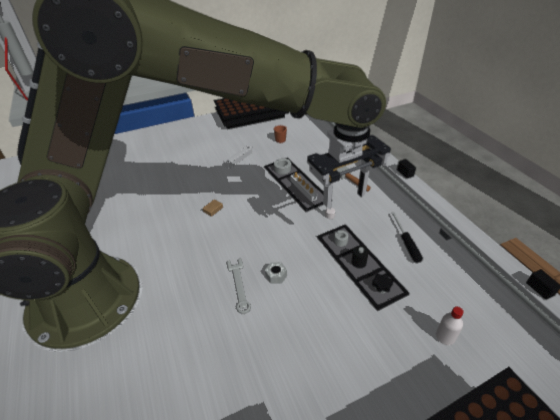

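Request:
carry_out(deltas=[{"x": 0,"y": -1,"z": -0.4,"wx": 0,"wy": 0,"wz": 0,"jaw": 100},{"x": 0,"y": -1,"z": -0.4,"wx": 0,"wy": 0,"wz": 0,"jaw": 100},{"x": 0,"y": -1,"z": -0.4,"wx": 0,"wy": 0,"wz": 0,"jaw": 100},{"x": 0,"y": -1,"z": -0.4,"wx": 0,"wy": 0,"wz": 0,"jaw": 100},{"x": 0,"y": -1,"z": -0.4,"wx": 0,"wy": 0,"wz": 0,"jaw": 100},{"x": 0,"y": -1,"z": -0.4,"wx": 0,"wy": 0,"wz": 0,"jaw": 100},{"x": 0,"y": -1,"z": 0,"wx": 0,"wy": 0,"wz": 0,"jaw": 100},{"x": 0,"y": -1,"z": 0,"wx": 0,"wy": 0,"wz": 0,"jaw": 100},{"x": 0,"y": -1,"z": 0,"wx": 0,"wy": 0,"wz": 0,"jaw": 100},{"x": 0,"y": -1,"z": 0,"wx": 0,"wy": 0,"wz": 0,"jaw": 100},{"x": 0,"y": -1,"z": 0,"wx": 0,"wy": 0,"wz": 0,"jaw": 100},{"x": 0,"y": -1,"z": 0,"wx": 0,"wy": 0,"wz": 0,"jaw": 100}])

```text
time_s: 40.08
ee_pos: [0.3888, -0.1139, 0.191]
eef_rot: [-3.14, -0.001, 1.631]
force: [0.5, 0.0, 0.4]
grip_width: 0.0938
```

Run:
```python
from h import *
a=ctrl.camera("top"); b=ctrl.camera("side")
for n,z in [("nozzle_bar_mid",.014),("large_collar_mid",.016),("roller_mid",.028),("star_knob_mid",.017),("small_collar_mid",.016)]:
    for c in ("top","side"): print(n,c,[atz(c,q["position"],z)[:2].round(4).tolist()+[round(q["conf"],2)] for q in ctrl.mark_of(c,n)][:2])
cv2.imwrite("pics/fin.png",np.vstack([cv2.resize(a[130:220,120:430],(800,232),interpolation=cv2.INTER_CUBIC),cv2.resize(b[140:320,250:450],(400,360),interpolation=cv2.INTER_CUBIC)[:, :].repeat(2,1)]))
cv2.imwrite("pics/fin_side.png",cv2.resize(b[140:320,250:450],(660,594),interpolation=cv2.INTER_CUBIC))
cv2.imwrite("pics/fin_top.png",a)
```

```text
nozzle_bar_mid top [[0.6339, 0.1299, 0.68]]
nozzle_bar_mid side [[0.6317, 0.135, 0.62]]
large_collar_mid top [[0.6126, 0.2597, 0.59]]
large_collar_mid side []
roller_mid top [[0.6337, -0.1825, 0.77]]
roller_mid side [[0.6205, -0.1877, 0.71]]
star_knob_mid top [[0.638, -0.2664, 0.59]]
star_knob_mid side [[0.6381, -0.2676, 0.67]]
small_collar_mid top [[0.6351, -0.1065, 0.45]]
small_collar_mid side [[0.6284, -0.109, 0.69]]
```

View pics/fin_side.png

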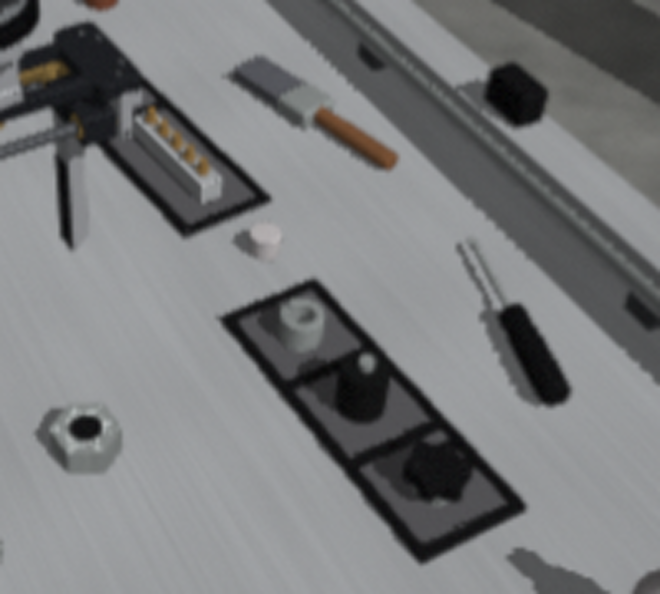

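View pics/fin_top.png

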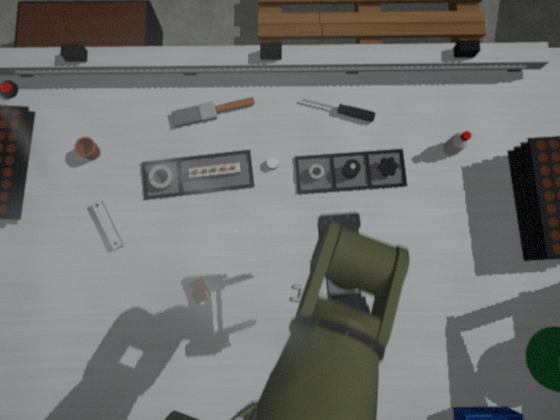

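Run:
```python
from h import *
o=ctrl.get_obs(); print(o["time_s"],o["joint_vel"].round(3)); print(ctrl.hand_in())
```

```text
40.6833 [ 0.001 -0.003  0.002  0.     0.002  0.001]
the job is handed in; nothing more can be done
None
```

Both kits are made up and handed in at 40.7 s of robot time. I placed them in the order you gave: nozzle bar, large collar, roller, star knob, small collar.

**Placement:** Wrist views after each release, compared with the tray edges, showed each part flat and within about 1–2 mm of the middle of its bay. The bar is nozzles up and lengthwise in the long bay, and the roller is standing upright. The star knob is in the end bay at y = −84 mm and the small collar in the one at y = +84 mm. Each set-down was made to light floor contact, under about 11 N.

**Left alone:** I never touched the plain bar or the hexagon nut. The last top view shows the plain bar where it started and the last side view shows the nut where it started. The gripper was open and clear of everything at hand-in.

**Checks that disagreed:**
- **Far cameras:** The network's marks from the top and side cameras were up to about 14 mm off the wrist measurements: roller 14 mm (side), large collar 10 mm (top), small collar 9 mm (both). The side camera found no large collar; the gripper partly hid that tray. I trusted the wrist measurements, and the top picture shows all five parts in their bays.
- **Refused calls:** The first three move calls were refused because their rows lacked some fields. Nothing moved.

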